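Comb the agitator rods into rows

TASK

The washed agitator rods of the drinks machine lie scattered in the two bays of the blue tray. Take the rake by its leaning grip plate and, touching the rods with the rake only, comb the rods of each bay towards the green-topped near wall until the three lie flat, close together and parallel to that wall in a row against it, each colour in its own bay. Then stand the rake back on its black mat with its head along the long way of the mat, let go, and leave the cup, the jar and the parts box undisturbed.

Things in the scene. Friction and masses are not known exactly. Their poses are not given: they have to be found in the camera images.
- tray: Fixed blue two-bay tray, 242 (x) x 310 (y) x 25 mm high, origin under its centre. Floor 5 mm thick, walls and divider 6 mm thick, tops at 25 mm. Bays: 230 mm in x (-115 to +115), 146 mm wide, centred at y = +76 (white rods) and -76 mm (orange). Near wall: tray -x, green strip on top; comb the rods against it. At the start the last 40 mm before the far (+x) wall is empty.
- rake_grip (a point): Best grip point of the rake: middle of the yellow grip plate (14 thick, 95 wide along y, 90 mm long), 88 mm above the soles, 11 mm to +x of the foot centre, 60 mm up the plate, 30 mm below its top edge. Plate leans 25 degrees, top to +x: up-plate (0.423,0,0.906), normal (0.906,0,-0.423), rake axes. Fingers must close across the 14 mm, so the hand leans 25 degrees too, coming in from above and beyond (+x).
- rake_foot (a point): Centre of the underside of the rake (0.22 to 0.37 kg, loose, standing z up), at the soles; axes as rake_grip: x from tines to back, y along the head. Steel head bar 36 (x) x 128 (y) mm, top 36 mm above the soles; nine tines 23 mm long with 7 mm gaps at its front (-x) edge, their flat fronts 18 mm to -x of this point; two feet at the back, out to x = +18 mm.
- mat: Fixed black rubber mat, 120 (x) x 180 (y) x 3 mm thick: the rake's parking place, left or right of the tray. Origin at the centre of its underside. The rake stands on it with its head along the mat's y (within about 10 degrees), tines towards the mat's -x.
- caddy: Bystander: grey open parts box, 130 x 170 x 60 mm with machine parts up to 75 mm high in it, loose, on the other side of the tray from the mat. Origin at the centre of its underside.
- cup: Bystander: loose paper-coloured cup, 76 mm wide, 80 mm high, beyond the tray. Origin at the centre of its underside.
- jar: Bystander: loose clear jar, 72 mm wide, 90 mm high, beyond the tray. Origin at the centre of its underside.
- rod0_center (a point): Centre of a loose white plastic rod with black bands, 120 mm long along its own y, 12 x 12 mm square in section, about 26 g, lying on the floor of the tray's +y bay.
- rod1_center (a point): Centre of a loose white plastic rod with black bands, 120 mm long along its own y, 12 x 12 mm square in section, about 26 g, lying on the floor of the tray's +y bay.
- rod2_center (a point): Centre of a loose white plastic rod with black bands, 120 mm long along its own y, 12 x 12 mm square in section, about 26 g, lying on the floor of the tray's +y bay.
- rod3_center (a point): Centre of a loose orange plastic rod with black bands, 120 mm long along its own y, 12 x 12 mm square in section, about 26 g, lying on the floor of the tray's -y bay.
- rod4_center (a point): Centre of a loose orange plastic rod with black bands, 120 mm long along its own y, 12 x 12 mm square in section, about 26 g, lying on the floor of the tray's -y bay.
- rod5_center (a point): Centre of a loose orange plastic rod with black bands, 120 mm long along its own y, 12 x 12 mm square in section, about 26 g, lying on the floor of the tray's -y bay.
There are look-alikes about, which are no part of the job. Leave any turquoise look-alike of the part that bears rod5_center alone. Of the things that look like the mat, the smaller one is meant.

How it is judged:
By the outcome, as a careful person would: the job done as asked, in the order asked, and still so for the second after the job is handed in, with the robot touching nothing.
It also fails if it takes over 70 s, if anything falls off the work surface, if the arm or the gripper's body presses on something with over 40 N, if the wrist force passes 120 N, or if a joint passes its speed limit or range.

ROBOT

A 7-joint arm with a two-finger parallel gripper is mounted at the origin on the work surface. World frame = base frame: x ahead of the robot, y to its left, z up, the work surface at z = 0. Lengths are in m, angles in rad, forces in N, time in s.
With the tool pointing down it reaches from about 0.4 to 0.85 m from the base axis. Payload 4.5 kg.
Tool frame: the origin (TCP) lies on the centre line of the jaws, within the pads' length; the fingertips stand 14 mm ahead of it and the grasp point (between the pads) lies 5 mm behind it (env.tip_reach is the distance from the TCP to the fingertips, in m); z points along the fingers, y is the direction in which the jaws open and shut (so a half turn about z gives the same grasp; the last joint's range is limited). The gripper opens to 85 mm and grips with 20 to 120 N. Pads are 22 mm wide; open, the fingers measure 114 mm over their backs; the gripper's body (76 mm by 85 mm) begins 54 mm behind the grasp point. The pads swing forward as they close: fully open they stand 13 mm farther back than shut.
Start: joints at [-1.188, 0.689, -0.195, 1.565, 0.157, 0.902, -0.215], TCP at [0.214, 0.587, 0.245] pointing down, gripper open.
Joint ranges: [-3.01, 3.01], [-0.46, 2.08], [-1.47, 1.51], [0.13, 2.56], [-1, 4.14], [0.04, 2.09], [-2.66, 2.66]. Speed limits (rad/s): [2.57, 2.57, 3.14, 3.14, 3.14, 3.14, 3.14].

INTERFACE

Orientations are given as a unit quaternion [x, y, z, w].
In Python, from workcell import monitor, optics, env gives the robot as it stands.
- The arm moves only by the shell command python3 -m inch 'ROWS' [OPENING]. ROWS is JSON, a list of rows, each an object with "offset": the shift along the tool's x, y, z in units of 40 mm (1.0 is 40 mm), a list of three; "turn": the turn, a rotation vector about the tool's x, y, z in units of 8 degrees (1.0 is 8 degrees), a list of three. A call has 1 to 10 rows; each row is the pose to reach, as a shift and turn from the pose commanded when the call began, along the tool's axes at that moment; what a row does not reach only later rows make up. A row lasts 1/10 s, in which the tool goes at most 50 mm and 8.59 degrees, less where a joint would pass 70% of its speed; a pose out of reach is approached as far as the arm can. A call with a gripper value outside its range is refused whole. OPENING is the finger opening in mm, from 0 to 85.4, set as the call begins (- or left out, the last holds). The fingers move at their own pace and stop on an object; the grip force is fixed at half the most. Time passes only in rows, so rows that repeat a pose let the fingers close. It gives the time, the measured TCP pose, the force and the opening at its end, in the units of the state.
- monitor.state(): the state, without advancing time (a new reading comes with each control period).
- optics.get_image(name): name is "side" or "top"; returns a dict with "image" (480x640x3 uint8, red, green, blue), "z_map" (480x640 float32, m along the optical axis (not along the pixel's ray), 0 where there is no reading), "fov_y" (degrees; the focal length in pixels is half the picture's height over the tangent of half this angle, whatever the lens; pixels are square), "cx", "cy" (the principal point, pixels), "dist" ([k1, k2, p1, p2, k3] as OpenCV has them; the pictures are not rectified), "position" and "orientation" of the camera in the world. Camera axes: x right, y down, z forward; pixel columns grow to the right and rows downward; lengths in m; the calibration is good to about 2 mm. A picture is of the moment at which its call begins.
- env.job_done(): hands the job in, once; it reports no verdict.
The state is a dict: "clock": time; "joints": joint angles; "joint_velocities": joint speeds; "effort": joint torques, N m; "tool_pos": TCP position; "eef_rot": TCP orientation; "ft_force": force on the tool from outside, world axes, zero at the start; "moment": the same for the moment, N m; "width": opening from 0.0 (shut) to 1.0 (fully open).
Only numpy, scipy, OpenCV 4.12 (cv2) and the standard library are available. Lean on these libraries where they do the work, as an engineer would, in place of code of your own. Each camera call takes 0.05 s, during which the arm holds its last target.

## Working session

There is one attempt and no reset: what is moved stays moved. The work goes in short steps, Python scripts to look and compute and a shell command to move; the robot and the scene stay as the last step left them, time stands still between calls to the robot, and variables do not carry over. Pictures are saved under pics/ and viewed, and the job is handed in when it is done.

```bash
ls; mkdir -p pics
cat > h.py <<'E'
import numpy as np,cv2
from scipy.spatial.transform import Rotation as R
from workcell import monitor,optics,env
def grab(n,save=None):
    d=optics.get_image(n)
    if save: cv2.imwrite('pics/'+save+'.png',d['image'][:,:,::-1]); np.save('pics/'+save+'.npy',d,allow_pickle=True)
    return d
def load(s): return np.load('pics/'+s+'.npy',allow_pickle=True).item()
def K(d):
    f=240/np.tan(np.radians(d['fov_y'])/2); return np.array([[f,0,d['cx']],[0,f,d['cy']],[0,0,1.]])
def rays(d,uv):
    uv=np.array(uv,float).reshape(-1,1,2)
    p=cv2.undistortPoints(uv,K(d),np.array(d['dist'],float)).reshape(-1,2)
    return np.c_[p,np.ones(len(p))]
def px(d,uv,z=None):
    """world pts of pixels; z: intersect plane z=const, else depth"""
    r=rays(d,uv); M=R.from_quat(d['orientation']).as_matrix(); w=r@M.T; c=np.array(d['position'])
    if z is not None: return c+w*((z-c[2])/w[:,2])[:,None]
    uv=np.array(uv).reshape(-1,2).astype(int); t=d['z_map'][uv[:,1],uv[:,0]]
    return c+w*t[:,None]
def proj(d,P):
    M=R.from_quat(d['orientation']).as_matrix(); X=(np.array(P,float).reshape(-1,3)-d['position'])@M
    return cv2.projectPoints(X.reshape(-1,1,3),np.zeros(3),np.zeros(3),K(d),np.array(d['dist'],float))[0].reshape(-1,2)
def cloud(d):
    v,u=np.mgrid[0:480,0:640]; return px(d,np.c_[u.ravel(),v.ravel()]).reshape(480,640,3)
E
python3 - <<'E'
from h import *
np.set_printoptions(precision=4,suppress=True)
for n in('top','side'):
    d=grab(n,n+'0'); print(n,d['position'],R.from_quat(d['orientation']).as_matrix(),d['fov_y'],d['dist'],d['cx'],d['cy'])
print(monitor.state(),env.tip_reach)
E
```

```text
pics
top [0.2893 0.0264 1.1574] [[ 0.0312 -0.9798  0.1978]
 [-0.9989 -0.0373 -0.0273]
 [ 0.0341 -0.1967 -0.9799]] 56.62467216529807 [0.0047 0.     0.     0.     0.    ] 321.0218743411903 230.14878316077295
side [ 0.345  -0.9529  0.6885] [[ 0.9874 -0.076   0.1386]
 [-0.1577 -0.5312  0.8324]
 [ 0.0104 -0.8438 -0.5365]] 48.59535723128772 [0.0547 0.     0.     0.     0.    ] 315.20536921478674 244.59000957710438
{'clock': 0.1, 'joints': array([-1.1882,  0.6899, -0.1945,  1.5663,  0.1573,  0.9025, -0.2151]), 'joint_velocities': array([ 0.0001, -0.0017, -0.0009, -0.0002,  0.0002,  0.0013, -0.0018]), 'effort': array([ -0.0041, -54.0595,  -1.272 , -15.8986,   0.0093,   0.0043,
         0.    ]), 'tool_pos': array([0.2135, 0.5868, 0.2446]), 'eef_rot': array([ 0.1735,  0.9848, -0.0008, -0.0001]), 'ft_force': array([-0.5074, -0.0141,  0.0024]), 'moment': array([ 0.0578, -0.0109, -0.0038]), 'width': 1.0011640161074884} 0.014
```

View pics/top0.png

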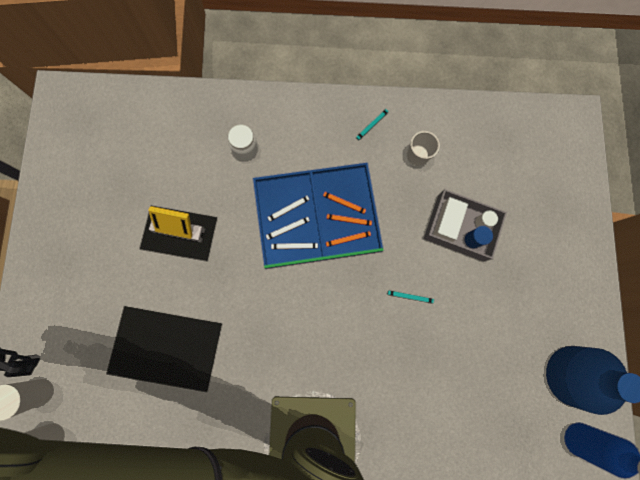

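View pics/side0.png

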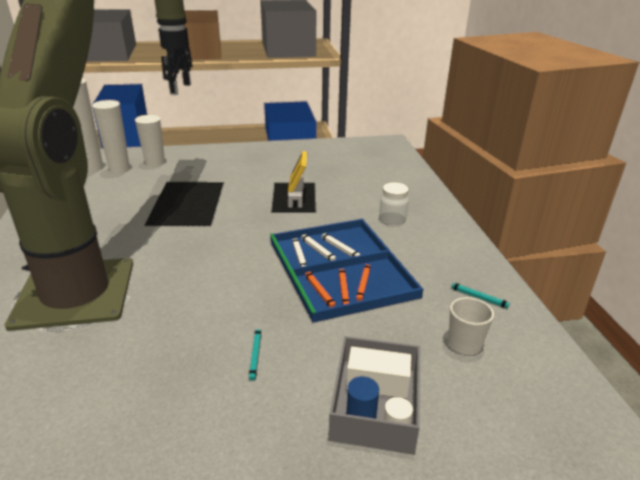

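The top view shows the tray (255–382, 165–267) and the rake on the small black mat (178,232). The larger black mat at (165,348) is the look-alike. The turquoise rods are at (372,124) and (410,297). Next I'll enlarge crops.

Run:
```python
from h import *
d=load('top0');im=d['image'][:,:,::-1]
cv2.imwrite('pics/c1.png',cv2.resize(im[155:275,245:395],(750,600),interpolation=cv2.INTER_CUBIC))
cv2.imwrite('pics/c2.png',cv2.resize(im[195:270,130:230],(800,600),interpolation=cv2.INTER_CUBIC))
d=load('side0');im=d['image'][:,:,::-1]
cv2.imwrite('pics/c3.png',cv2.resize(im[140:220,260:330],(525,600),interpolation=cv2.INTER_CUBIC))
```

```text
(no output)
```

View pics/c1.png

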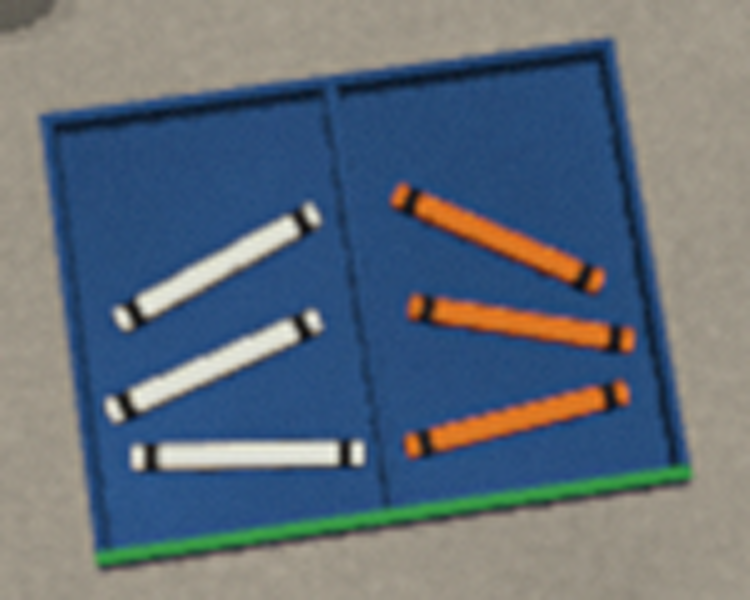

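View pics/c2.png

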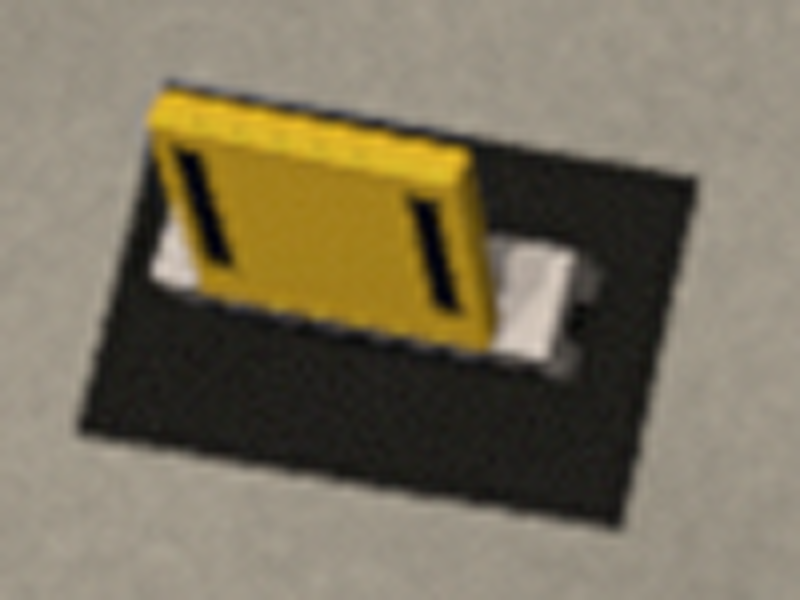

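View pics/c3.png

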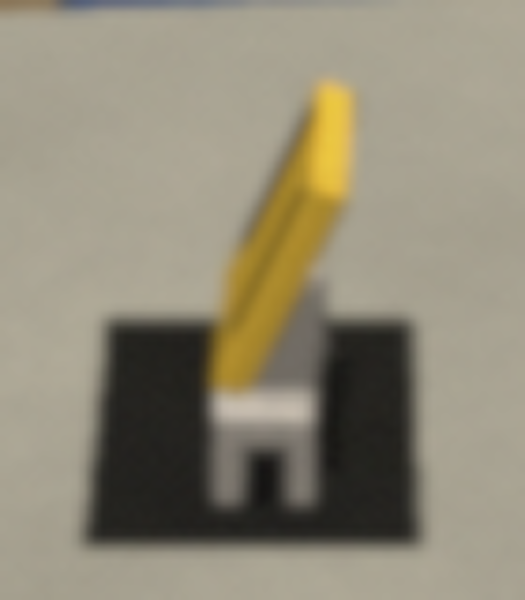

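```bash
cat > meas.py <<'E'
from h import *
from scipy.optimize import least_squares
np.set_printoptions(precision=4,suppress=True)
def fit(obs,z0,x0,sc=1):
    """obs: list of (d, uv Nx2, local Nx3); fit x,y,yaw on z0"""
    def T(p,L): 
        c,s=np.cos(p[2]),np.sin(p[2]); L=np.array(L,float)
        return np.c_[p[0]+c*L[:,0]-s*L[:,1],p[1]+s*L[:,0]+c*L[:,1],z0+L[:,2]]
    f=lambda p:np.concatenate([(proj(d,T(p,L))-uv).ravel() for d,uv,L in obs])
    r=least_squares(f,x0,x_scale=[.01,.01,.05],loss='soft_l1'); return r.x,np.abs(r.fun).reshape(-1,2)
def cr(p,s,o): return (np.array(p,float)+.5)/s-.5+np.array(o)
E
cat > m1.py <<'E'
from meas import *
t=load('top0');s=load('side0')
# tray
uv=cr([(42,115),(612,38),(690,468),(97,552)],5,(245,155))
L=[(.121,.155,.025),(.121,-.155,.025),(-.121,-.155,.025),(-.121,.155,.025)]
p,e=fit([(t,uv,L)],0,[.55,0,0]);print('tray',p,np.degrees(p[2]),e)
uvm=cr([(165,82),(697,178),(620,527),(80,432)],8,(130,195))
L=[(.06,.09,.003),(.06,-.09,.003),(-.06,-.09,.003),(-.06,.09,.003)]
p,e=fit([(t,uvm,L)],0,[.55,.3,0]);print('mat',p,np.degrees(p[2]),e)
uvr=cr([(148,128),(170,90),(458,184),(472,150),(492,348),(575,248),(548,360)],8,(130,195))
L=[(.0174,.0475,.1181),(.030,.0475,.1122),(.0174,-.0475,.1181),(.030,-.0475,.1122),(-.0207,-.0475,.0366),(.018,-.064,.036),(-.018,-.064,.036)]
p,e=fit([(t,uvr,L)],0.003,[.55,.3,0]);print('rake',p,np.degrees(p[2]),e)
uvs=cr([(315,85),(352,90),(350,195),(310,185),(208,390),(212,395),(318,390)],7.5,(260,140))
L2=[(.0174,.0475,.1181),(.030,.0475,.1122),(.030,-.0475,.1122),(.0174,-.0475,.1181),(-.0207,-.0475,.0366),(-.018,-.064,.036),(.018,-.064,.036)]
p,e=fit([(s,uvs,L2)],0.003,[.55,.3,0]);print('rake side',p,np.degrees(p[2]),e)
# checks depth
C=cloud(t)
for q in [(172,228),(160,240),(170,210),(300,185),(345,185)]: print(q,C[q[1],q[0]])
# rods ends centers z=.017
ends=[[(122,317),(312,214)],[(117,408),(314,320)],[(138,457),(358,452)],[(402,196),(597,280)],[(415,306),(627,340)],[(412,444),(622,392)]]
for e in ends:
    P=px(t,cr(e,5,(245,155)),.017); print(P[:,:2].ravel(),np.linalg.norm(P[0]-P[1]))
E
python3 m1.py
```

```text
tray [0.5654 0.0068 0.1816] 10.402946089622437 [[0.7414 1.4153]
 [0.3674 1.3147]
 [0.6273 0.796 ]
 [0.2664 1.4248]]
mat [ 0.5021  0.3664 -0.1389] -7.9602551147163885 [[0.1041 0.2687]
 [0.651  0.4821]
 [0.2556 0.4105]
 [0.9092 0.2707]]
rake [ 0.5068  0.3648 -0.1559] -8.92978728125407 [[0.6668 0.5748]
 [1.1576 0.2722]
 [0.079  0.0256]
 [0.2787 0.2316]
 [0.5414 1.2096]
 [0.3112 0.2704]
 [0.2734 0.0468]]
rake side [ 0.5079  0.3728 -0.1522] -8.717937642825332 [[0.2343 1.614 ]
 [0.1389 0.2352]
 [0.1504 0.088 ]
 [0.3617 0.8812]
 [0.0562 0.278 ]
 [0.1924 2.0605]
 [0.4553 2.8197]]
(172, 228) [0.5004 0.3636 0.0689]
(160, 240) [0.4801 0.4114 0.004 ]
(170, 210) [0.5612 0.3939 0.0032]
(300, 185) [0.6431 0.0547 0.0064]
(345, 185) [ 0.6486 -0.0665  0.0052]
[0.5467 0.1317 0.6065 0.0345] 0.11410482958726113
[0.4982 0.1317 0.549  0.0313] 0.1124593232870598
[0.4729 0.1194 0.4797 0.0059] 0.11375529712353075
[ 0.6183 -0.0129  0.5765 -0.1174] 0.11255580444524539
[ 0.5586 -0.0215  0.5446 -0.1336] 0.11299270257016743
[ 0.485  -0.022   0.5167 -0.1313] 0.11373707146608765
```

```bash
cat > ov.py <<'E'
from meas import *
def seg(im,d,A,B,c):
    P=np.linspace(A,B,10); q=np.round(proj(d,P)*16).astype(int)
    cv2.polylines(im,[q.reshape(-1,1,2)],False,c,1,cv2.LINE_AA,4)
def tf(p,L,z0=0):
    c,s=np.cos(p[2]),np.sin(p[2]); L=np.array(L,float); return np.c_[p[0]+c*L[:,0]-s*L[:,1],p[1]+s*L[:,0]+c*L[:,1],z0+L[:,2]]
def rect(im,d,p,x,y,z,c,off=(0,0)):
    L=tf(p,[(off[0]+a*x,off[1]+b*y,z) for a,b in((1,1),(1,-1),(-1,-1),(-1,1),(1,1))])
    for i in range(4): seg(im,d,L[i],L[i+1],c)
def over(d,tray,mat,crop,sc,name,rake=None):
    x0,y0,x1,y1=crop
    # draw at upscaled: build scaled calib
    im=cv2.resize(d['image'][y0:y1,x0:x1,::-1],None,fx=sc,fy=sc,interpolation=cv2.INTER_CUBIC)
    global proj
    o=proj
    import meas,h
    pr=lambda dd,P:(h.proj(dd,P)-np.array([x0,y0])+.5)*sc-.5
    proj=pr
    rect(im,d,tray,.121,.155,.025,(0,255,255)); 
    for yy in(.076,-.076): rect(im,d,tray,.115,.073,.005,(255,0,255),(0,yy))
    rect(im,d,mat,.06,.09,.003,(0,255,0))
    if rake is not None:
        R_=[(.0174,.0475,.1181),(.030,.0475,.1122),(.030,-.0475,.1122),(.0174,-.0475,.1181),(.0174,.0475,.1181),(-.0207,.0475,.0366),(-.0207,-.0475,.0366),(.0174,-.0475,.1181)]
        R2=[(.018,-.064,.036),(-.018,-.064,.036),(-.018,.064,.036),(.018,.064,.036),(.018,-.064,.036),(.018,-.064,0),(-.018,-.064,0),(-.018,-.064,.036)]
        for Q in(R_,R2):
            Q=tf(rake,Q,.003)
            for i in range(len(Q)-1): seg(im,d,Q[i],Q[i+1],(0,0,255))
    proj=o
    cv2.imwrite(name,im)
if __name__=='__main__':
    t=load('top0');s=load('side0')
    tray=[.5654,.0068,.1816];mat=[.5021,.3664,-.1389];rake=[.5068,.3648,-.1559]
    over(t,tray,mat,(130,155,395,275),3,'pics/o1.png',rake)
    over(s,tray,mat,(240,140,440,330),4 and 3,'pics/o2.png',rake)
E
python3 ov.py
```

```text
(no output)
```

View pics/o1.png

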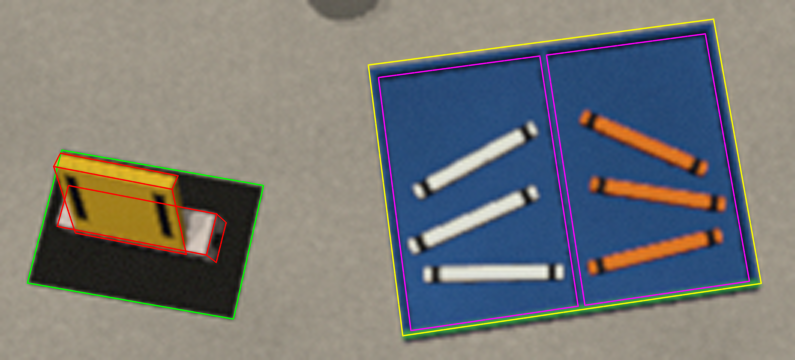

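View pics/o2.png

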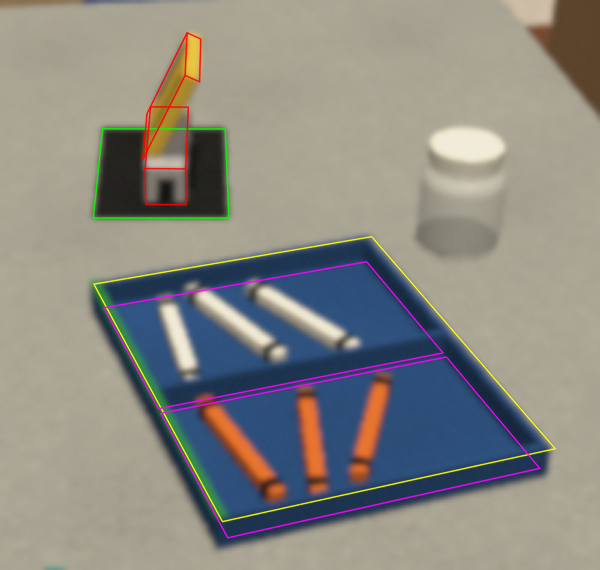

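```bash
cat > plan.py <<'E'
from meas import *
def tool_for(yaw,flip=False):
    """tool rotation for rake with yaw"""
    M=R.from_euler('z',yaw).as_matrix(); a=np.radians(25)
    up=M@[np.sin(a),0,np.cos(a)]; n=M@[np.cos(a),0,-np.sin(a)]
    z=-up; y=-n if flip else n; x=np.cross(y,z)
    return np.c_[x,y,z],up,n
def tcp(rake,soles,yaw,flip):
    T,up,n=tool_for(yaw,flip); c,s=np.cos(yaw),np.sin(yaw)
    g=np.array([rake[0]+c*.011,rake[1]+s*.011,soles+.088]); return g-.005*up,T,up
def delta(pos,T,st=None,say=''):
    st=st or monitor.state(); C=R.from_quat(st['eef_rot'])
    o=C.inv().apply(np.array(pos)-st['tool_pos'])/.04
    r=(C.inv()*R.from_matrix(T)).as_rotvec()/np.radians(8)
    print(say,'offset',np.round(o,3),'turn',np.round(r,3))
E
python3 - <<'E'
from plan import *
st=monitor.state(); print(R.from_quat(st['eef_rot']).as_matrix())
for f in(0,1):
    p,T,up=tcp((.507,.366),.003,-.154,f); print(p); delta(p+.10*up,T,st,f'pre{f}'); delta(p,T,st,f'g{f}')
t=load('top0')
C=cloud(t)
for q in[(240,130),(420,138),(240,150)]:print(C[q[1],q[0]])
E
```

```text
[[-0.9398  0.3417 -0.0004]
 [ 0.3417  0.9398 -0.0016]
 [-0.0002 -0.0017 -1.    ]]
[0.5158 0.3646 0.0865]
pre0 offset [-10.037  -2.43    1.692] turn [2.604 2.157 9.686]
g0 offset [-9.    -2.631  3.958] turn [2.604 2.157 9.686]
[0.5158 0.3646 0.0865]
pre1 offset [-10.037  -2.43    1.692] turn [ -2.273   2.744 -12.423]
g1 offset [-9.    -2.631  3.958] turn [ -2.273   2.744 -12.423]
[0.7562 0.2106 0.0908]
[ 0.7733 -0.2605  0.0503]
[0.7097 0.2102 0.0721]
```

```bash
python3 -m inch '[{"offset":[-10.35,-2.37,1.0],"turn":[2.6,2.16,9.69]},{"offset":[-10.35,-2.37,1.0],"turn":[2.6,2.16,9.69]},{"offset":[-10.35,-2.37,1.0],"turn":[2.6,2.16,9.69]},{"offset":[-10.35,-2.37,1.0],"turn":[2.6,2.16,9.69]},{"offset":[-10.35,-2.37,1.0],"turn":[2.6,2.16,9.69]},{"offset":[-10.35,-2.37,1.0],"turn":[2.6,2.16,9.69]},{"offset":[-10.35,-2.37,1.0],"turn":[2.6,2.16,9.69]},{"offset":[-10.35,-2.37,1.0],"turn":[2.6,2.16,9.69]},{"offset":[-10.35,-2.37,1.0],"turn":[2.6,2.16,9.69]},{"offset":[-10.35,-2.37,1.0],"turn":[2.6,2.16,9.69]}]' 60
python3 - <<'E'
from plan import *
p,T,up=tcp((.507,.366),.003,-.154,0); delta(p+.13*up,T,None,'pre'); delta(p,T,None,'g')
st=monitor.state();print(st['joints'],st['tool_pos'])
E
```

```text
clock: 1.1
tool_pos: [0.575, 0.3503, 0.2026]
eef_rot: [0.746, 0.63, -0.141, -0.163]
ft_force: [0.4, -0.1, -0.7]
width: 0.698
pre offset [ 0.126 -0.151  0.023] turn [ 0.015 -0.009 -0.104]
g offset [ 0.122 -0.157  3.273] turn [ 0.015 -0.009 -0.104]
[-0.5106  0.9994  0.0421  1.0547 -0.291   1.4515 -0.562 ] [0.575  0.3503 0.2026]
```

```bash
python3 -m inch '[{"offset":[0,0,0],"turn":[0,0,0]},{"offset":[0,0,0],"turn":[0,0,0]},{"offset":[0,0,0],"turn":[0,0,0]}]'
python3 - <<'E'
from plan import *
p,T,up=tcp((.507,.366),.003,-.154,0); delta(p+.13*up,T,None,'pre'); delta(p,T,None,'g')
for n in('top','side'):
  d=grab(n,n+'1')
  st=monitor.state();Rm=R.from_quat(st['eef_rot']).as_matrix();print(n,proj(d,st['tool_pos']),proj(d,p))
im=cv2.imread('pics/side1.png');cv2.imwrite('pics/s1.png',cv2.resize(im[60:230,240:400],None,fx=3.5,fy=3.5,interpolation=cv2.INTER_CUBIC))
im=cv2.imread('pics/top1.png');cv2.imwrite('pics/t1.png',cv2.resize(im[120:280,90:290],None,fx=3.5,fy=3.5,interpolation=cv2.INTER_CUBIC))
E
```

```text
clock: 1.4
tool_pos: [0.5689, 0.3586, 0.2057]
eef_rot: [0.74, 0.637, -0.14, -0.165]
ft_force: [-0.5, 0.5, 0.3]
width: 0.697
pre offset [-0.054  0.048  0.017] turn [-0.002 -0.016  0.033]
g offset [-0.061  0.049  3.267] turn [-0.002 -0.016  0.033]
top [[159.0794 184.9236]] [[170.084  220.3521]]
side [[318.8951 126.4188]] [[298.4511 169.0616]]
```

View pics/s1.png

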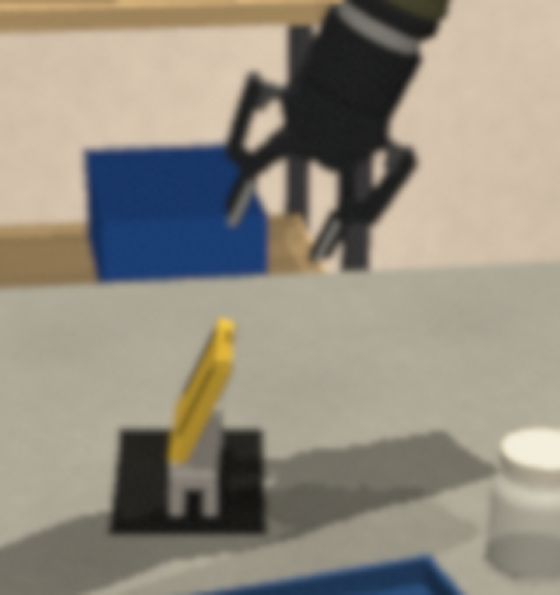

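View pics/t1.png

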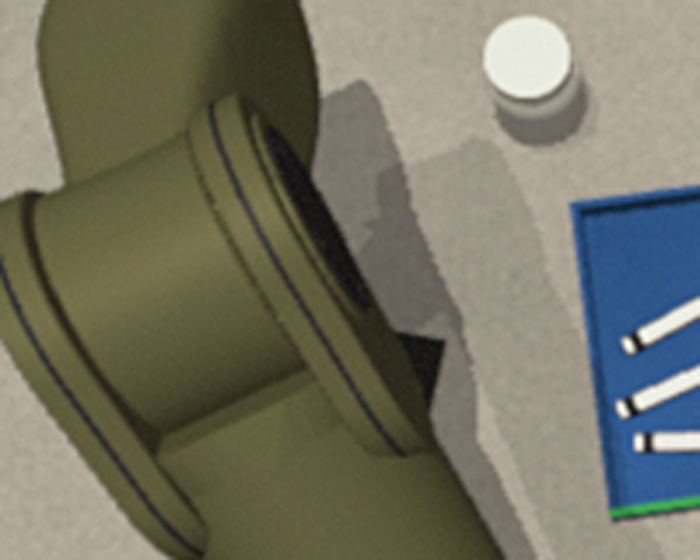

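```bash
python3 -m inch '[{"offset":[-0.06,0.05,0.6],"turn":[0,0,0.03]},{"offset":[-0.06,0.05,1.2],"turn":[0,0,0.03]},{"offset":[-0.06,0.05,1.8],"turn":[0,0,0.03]},{"offset":[-0.06,0.05,2.3],"turn":[0,0,0.03]},{"offset":[-0.06,0.05,2.7],"turn":[0,0,0.03]},{"offset":[-0.06,0.05,3.0],"turn":[0,0,0.03]},{"offset":[-0.06,0.05,3.2],"turn":[0,0,0.03]},{"offset":[-0.06,0.05,3.27],"turn":[0,0,0.03]},{"offset":[-0.06,0.05,3.27],"turn":[0,0,0.03]},{"offset":[-0.06,0.05,3.27],"turn":[0,0,0.03]}]' 60
python3 - <<'E'
from plan import *
p,T,up=tcp((.507,.366),.003,-.154,0); delta(p,T,None,'g')
d=grab('side','side2');im=d['image'][:,:,::-1]
cv2.imwrite('pics/s2.png',cv2.resize(im[80:230,240:380],None,fx=4,fy=4,interpolation=cv2.INTER_CUBIC))
E
```

```text
clock: 2.5
tool_pos: [0.5179, 0.3631, 0.0865]
eef_rot: [0.743, 0.634, -0.139, -0.164]
ft_force: [-0.3, 0.7, 0.1]
width: 0.704
g offset [ 0.03  -0.053  0.026] turn [ 0.012 -0.023 -0.027]
```

View pics/s2.png

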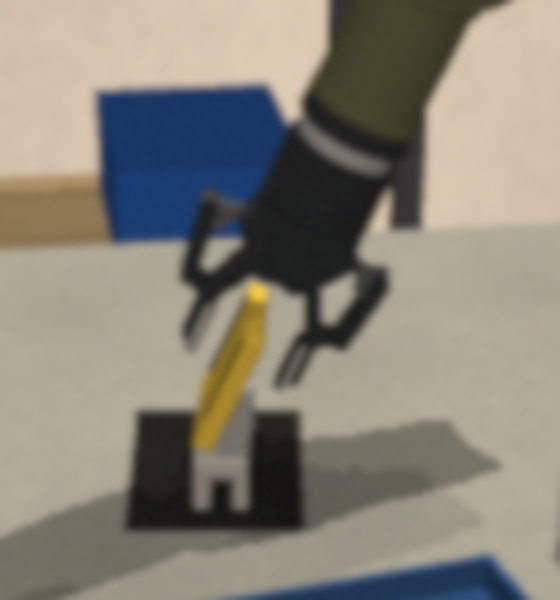

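The side view shows the open fingers at (190,340) and (290,380) on either side of the yellow plate, which is centred between them. Closing.

```bash
python3 -m inch '[{"offset":[0,0,0],"turn":[0,0,0]},{"offset":[0,0,0],"turn":[0,0,0]},{"offset":[0,0,0],"turn":[0,0,0]},{"offset":[0,0,0],"turn":[0,0,0]},{"offset":[0,0,0],"turn":[0,0,0]},{"offset":[0,0,0],"turn":[0,0,0]},{"offset":[0,0,0],"turn":[0,0,0]},{"offset":[0,0,0],"turn":[0,0,0]}]' 5
python3 - <<'E'
from plan import *
p,T,up=tcp((.507,.366),.003,-.154,0); delta(p,T,None,'g')
st=monitor.state();print(st['tool_pos'],st['eef_rot'],st['ft_force'],st['moment'])
d=grab('side','side3');im=d['image'][:,:,::-1]
cv2.imwrite('pics/s3.png',cv2.resize(im[80:230,240:380],None,fx=4,fy=4,interpolation=cv2.INTER_CUBIC))
E
```

```text
clock: 3.35
tool_pos: [0.5172, 0.363, 0.0861]
eef_rot: [0.743, 0.634, -0.14, -0.165]
ft_force: [-0.4, 0.5, 4.2]
width: 0.157
g offset [ 0.035 -0.041  0.01 ] turn [ 0.002 -0.018 -0.028]
[0.5172 0.363  0.0861] [ 0.7429  0.6335 -0.1401 -0.1648] [-0.4044  0.5174  4.2361] [-0.2822 -0.1128 -0.0229]
```

View pics/s3.png

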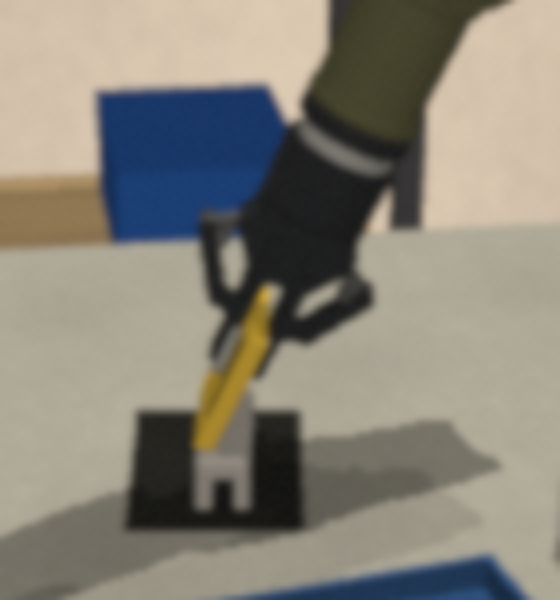

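Run:
```python
from plan import *
from ov import over
t=load('top0');s=load('side0')
L=[(.121,.155,.025),(.121,-.155,.025),(-.121,-.155,.025),(-.121,.155,.025)]
uv=cr([(42,115),(612,38),(690,480),(99,565)],5,(245,155))
p,e=fit([(t,uv,L)],0,[.55,0,0]);print('tray',p,np.degrees(p[2]),e)
im=s['image'][:,:,::-1];cv2.imwrite('pics/s0t.png',cv2.resize(im[210:330,265:425],None,fx=5,fy=5,interpolation=cv2.INTER_CUBIC))
over(t,p,[.5021,.3664,-.1389],(245,155,395,275),5,'pics/o3.png')
```

```text
tray [0.5617 0.0064 0.1809] 10.362026676652656 [[0.6358 0.1371]
 [0.5503 0.0118]
 [0.7622 0.1599]
 [0.6178 0.2189]]
```

View pics/s0t.png

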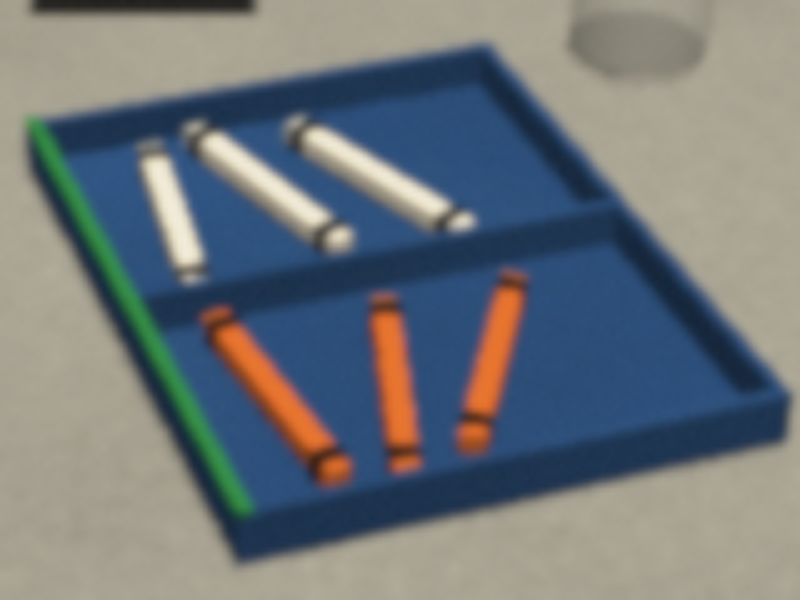

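View pics/o3.png

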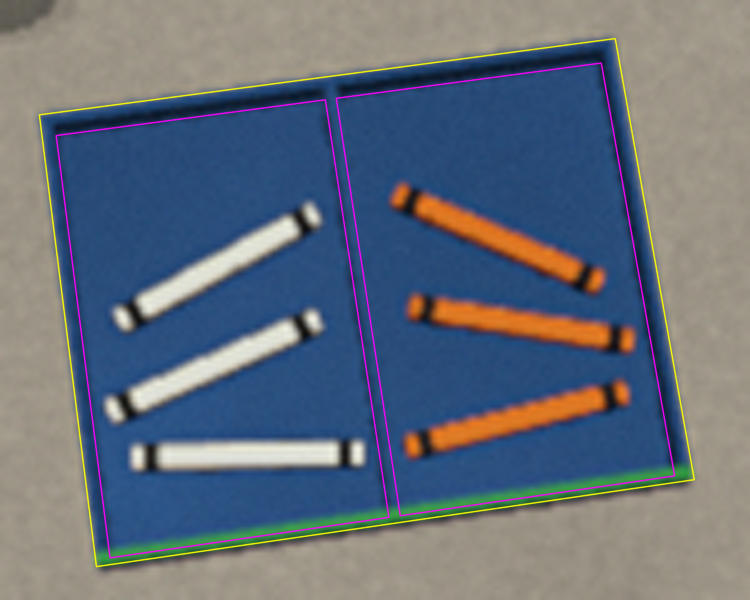

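```bash
python3 - <<'E'
from plan import *
t=load('top0');s=load('side0')
L=[(.121,.155,.025),(.121,-.155,.025),(-.121,-.155,.025),(-.121,.155,.025)]
uv=cr([(42,115),(612,38),(690,480),(99,565)],5,(245,155))
us=cr([(488,45),(790,400),(243,520),(31,122)],5,(265,210))
print(fit([(s,us,L)],0,[.55,0,0])); p,e=fit([(t,uv,L),(s,us,L)],0,[.55,0,0]);print(p)
E
cat >> plan.py <<'E'
TRAY=np.array([.5625,.0065,.181])
H0p=np.array([.5172,.3630,.0861]);H0q=[.7429,.6335,-.1401,-.1648]
_T=R.from_quat(H0q).as_matrix()
def rake0():
    y=_T[:,1]; yaw=np.arctan2(y[1],y[0])  # tool y = plate normal
    c,s=np.cos(yaw),np.sin(yaw)
    g=H0p-.005*_T[:,2]
    f=np.array([g[0]-.011*c,g[1]-.011*s,.003])
    lat=np.array([-s,c,0]); f=f+lat*np.dot(np.array([.507,.366,.003])-f,lat)
    return f,yaw
F0,YAW0=rake0(); _R0=R.from_euler('z',YAW0)
_C0=R.from_quat(H0q)
TR=_C0.inv()*_R0; TP=_C0.inv().apply(F0-H0p)   # rake in tool
def foot_now(st=None):
    st=st or monitor.state();C=R.from_quat(st['eef_rot']);f=np.array(st['tool_pos'])+C.apply(TP);Q=(C*TR).as_euler('ZYX')
    c,s=np.cos(TRAY[2]),np.sin(TRAY[2]);dx,dy=f[:2]-TRAY[:2]
    print('foot',f,'ypr deg',np.degrees(Q),'tray-local',[round(1000*(c*dx+s*dy),1),round(1000*(-s*dx+c*dy),1)],'F',np.round(st['ft_force'],1),'M',np.round(st['moment'],2),'w',round(st['width'],3),'t',st['clock'])
def goto(lx,ly,soles,st=None,yaw=None,say='',world=None):
    yaw=TRAY[2] if yaw is None else yaw
    c,s=np.cos(TRAY[2]),np.sin(TRAY[2])
    f=np.array([TRAY[0]+c*lx-s*ly,TRAY[1]+s*lx+c*ly,soles]) if world is None else np.array(world)
    C=R.from_euler('z',yaw)*TR.inv()
    delta(f-C.apply(TP),C.as_matrix(),st,say)
E
python3 - <<'E'
from plan import *
print(F0,YAW0,np.degrees(YAW0)); foot_now()
C=R.from_quat(H0q); print('lift100', C.inv().apply([0,0,.1])/.04)
E
```

```text
(array([0.5634, 0.0066, 0.1811]), array([[0.5083, 0.118 ],
       [1.0575, 0.3695],
       [0.6094, 0.0867],
       [0.8087, 0.2854]]))
[0.5625 0.0064 0.1809]
[0.5086 0.3657 0.003 ] -0.15847525050875305 -9.079963011430001
foot [0.5086 0.3657 0.0031] ypr deg [-9.0691 -0.0026 -0.0015] tray-local [np.float64(11.7), np.float64(363.1)] F [-0.4 -0.5  3.5] M [-0.27 -0.14  0.02] w 0.156 t 3.4
lift100 [ 0.0016 -1.0559 -2.2661]
```

```bash
python3 -m inch '[{"offset":[0,-0.1,-0.2],"turn":[0,0,0]},{"offset":[0,-0.25,-0.55],"turn":[0,0,0]},{"offset":[0,-0.45,-1.0],"turn":[0,0,0]},{"offset":[0,-0.7,-1.5],"turn":[0,0,0]},{"offset":[0,-0.95,-2.04],"turn":[0,0,0]},{"offset":[0,-0.95,-2.04],"turn":[0,0,0]},{"offset":[0,-0.95,-2.04],"turn":[0,0,0]}]'
python3 - <<'E'
from plan import *
foot_now(); goto(.086,.076,.085,say='abovewhite')
d=grab('side','side4');im=d['image'][:,:,::-1]
cv2.imwrite('pics/s4.png',cv2.resize(im[60:230,240:380],None,fx=3.5,fy=3.5,interpolation=cv2.INTER_CUBIC))
E
```

```text
clock: 4.1
tool_pos: [0.5174, 0.3629, 0.1761]
eef_rot: [0.743, 0.634, -0.14, -0.164]
ft_force: [-0.1, -0.4, -4.0]
width: 0.157
foot [0.509  0.3656 0.093 ] ypr deg [-9.0607 -0.0755  0.0153] tray-local [np.float64(12.0), np.float64(362.9)] F [-0.1 -0.4 -4. ] M [-0.16 -0.79 -0.02] w 0.157 t 4.1
abovewhite offset [-6.07   3.831 -1.565] turn [ 0.011 -1.026 -2.201]
```

View pics/s4.png

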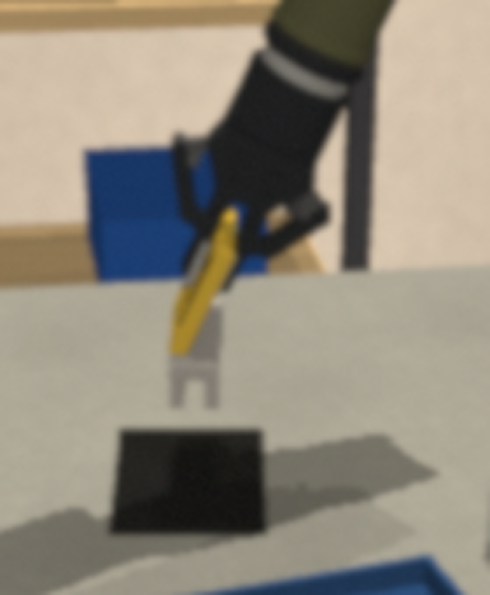

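The rake hangs level at (195,380) with the mat free below it. Moving over the white bay.

```bash
python3 -m inch '[{"offset":[-0.5,0.3,-0.13],"turn":[0,-0.1,-0.2]},{"offset":[-1.3,0.8,-0.33],"turn":[0,-0.22,-0.48]},{"offset":[-2.2,1.4,-0.57],"turn":[0,-0.38,-0.8]},{"offset":[-3.1,1.95,-0.8],"turn":[0,-0.53,-1.13]},{"offset":[-4.0,2.5,-1.03],"turn":[0,-0.7,-1.45]},{"offset":[-4.9,3.1,-1.26],"turn":[0,-0.83,-1.8]},{"offset":[-5.7,3.6,-1.47],"turn":[0,-0.96,-2.07]},{"offset":[-6.07,3.83,-1.565],"turn":[0.01,-1.03,-2.2]},{"offset":[-6.07,3.83,-1.565],"turn":[0.01,-1.03,-2.2]},{"offset":[-6.07,3.83,-1.565],"turn":[0.01,-1.03,-2.2]}]'
python3 -m inch '[{"offset":[0,0,0],"turn":[0,0,0]},{"offset":[0,0,0],"turn":[0,0,0]}]'
python3 - <<'E'
from plan import *
foot_now(); goto(.086,.076,.085,say='abovewhite'); goto(.086,.076,.008,say='down')
for n in('top','side'):
  d=grab(n,n+'5')
  im=d['image'][:,:,::-1]; c=(235,130,395,280) if n=='top' else (240,90,450,330)
  cv2.imwrite('pics/%s5c.png'%n,cv2.resize(im[c[1]:c[3],c[0]:c[2]],None,fx=(4 if n=='top' else 2.5),fy=(4 if n=='top' else 2.5),interpolation=cv2.INTER_CUBIC))
E
```

```text
clock: 5.15
tool_pos: [0.6411, 0.0978, 0.1663]
eef_rot: [0.625, 0.749, -0.167, -0.141]
ft_force: [-0.6, 0.8, -3.6]
width: 0.152
clock: 5.35
tool_pos: [0.6414, 0.099, 0.1676]
eef_rot: [0.624, 0.75, -0.167, -0.14]
ft_force: [0.8, 0.4, -3.1]
width: 0.157
foot [0.6322 0.0987 0.0845] ypr deg [10.4834  0.1168  0.0514] tray-local [np.float64(85.2), np.float64(78.2)] F [ 0.8  0.4 -3.1] M [ 0.13 -0.75 -0.04] w 0.157 t 5.35
abovewhite offset [-0.053  0.009 -0.018] turn [-0.015  0.     0.015]
down offset [-0.056  0.826  1.725] turn [-0.015  0.     0.015]
```

View pics/top5c.png

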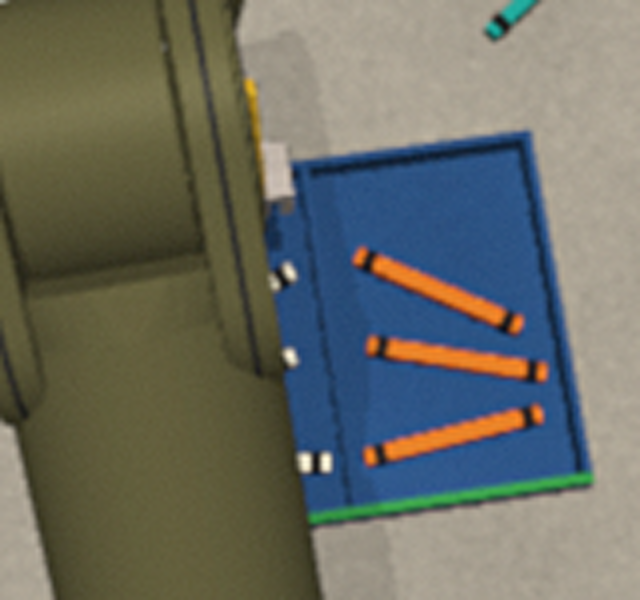

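View pics/side5c.png

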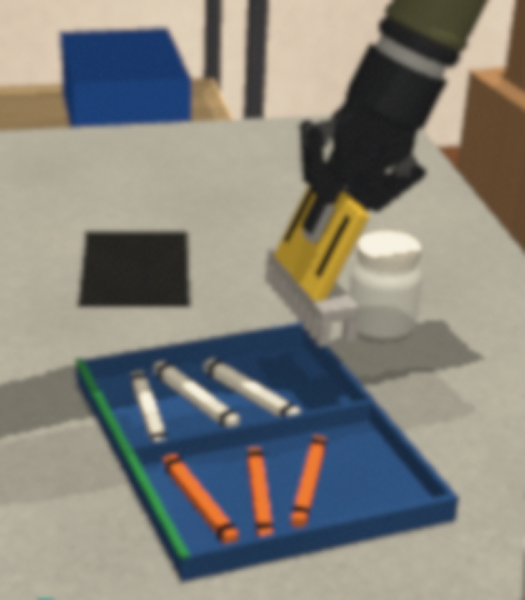

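Run:
```python
from plan import *
from ov import tf
for n,o,k in(('top',(235,130),4),('side',(240,90),2.5)):
    d=load(n+'5'); f=[.6322,.0987,np.radians(10.48)]
    L=[(.018,-.064,.036),(-.018,-.064,.036),(-.018,-.064,0),(.018,-.064,0),(-.018,.064,.036),(-.018,.064,0),(.0174,-.0475,.1181),(.030,-.0475,.1122)]
    print(n,np.round((proj(d,tf(f,L,.0845))-o+.5)*k-.5,0).tolist())
```

```text
top [[286.0, 138.0], [295.0, 194.0], [294.0, 212.0], [286.0, 158.0], [84.0, 223.0], [91.0, 240.0], [257.0, 94.0], [254.0, 77.0]]
side [[359.0, 306.0], [322.0, 312.0], [319.0, 348.0], [356.0, 341.0], [266.0, 250.0], [264.0, 284.0], [358.0, 213.0], [370.0, 218.0]]
```

Run:
```python
import cv2
im=cv2.imread('pics/side5.png');cv2.imwrite('pics/s5d.png',cv2.resize(im[150:240,330:400],None,fx=6.5,fy=6.5,interpolation=cv2.INTER_CUBIC))
im=cv2.imread('pics/top5.png');cv2.imwrite('pics/t5d.png',cv2.resize(im[140:200,285:335],None,fx=10,fy=10,interpolation=cv2.INTER_CUBIC))
```

```text
(no output)
```

View pics/s5d.png

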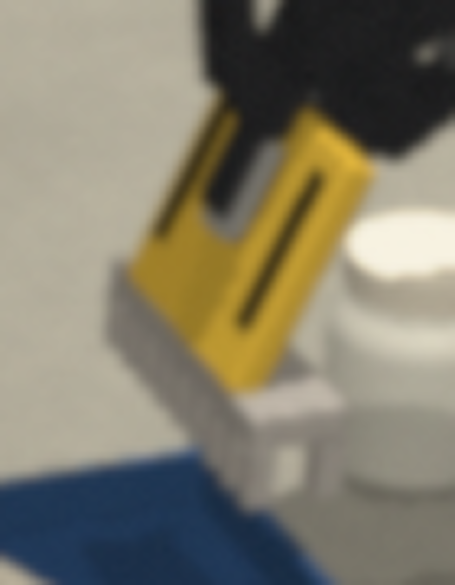

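View pics/t5d.png

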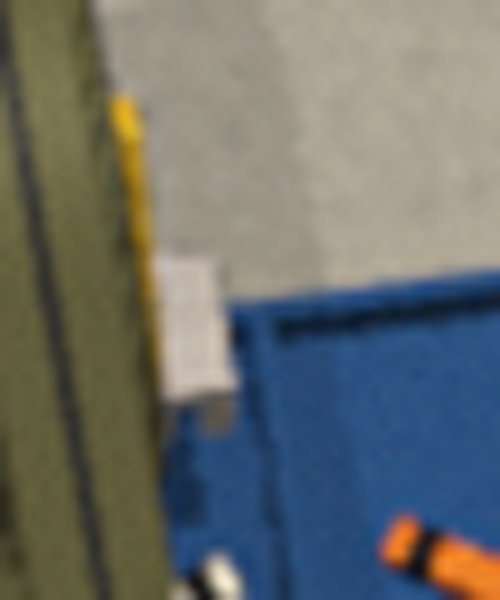

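Predicted rake corners match both pictures to about 2 mm. Lowering into the empty strip.

```bash
python3 -m inch '[{"offset":[-0.05,0.1,0.2],"turn":[0,0,0]},{"offset":[-0.05,0.25,0.5],"turn":[0,0,0]},{"offset":[-0.05,0.41,0.85],"turn":[0,0,0]},{"offset":[-0.05,0.56,1.15],"turn":[0,0,0]},{"offset":[-0.05,0.68,1.4],"turn":[0,0,0]},{"offset":[-0.05,0.76,1.58],"turn":[0,0,0]},{"offset":[-0.05,0.82,1.7],"turn":[0,0,0]},{"offset":[-0.055,0.826,1.725],"turn":[0,0,0]},{"offset":[-0.055,0.826,1.725],"turn":[0,0,0]},{"offset":[-0.055,0.826,1.725],"turn":[0,0,0]}]'
python3 - <<'E'
from plan import *
foot_now(); goto(.086,.076,.008,say='down');
for x in(0,-.03,-.052,-.061): goto(x,.076,.008,say=str(x))
d=grab('side','side6');im=d['image'][:,:,::-1]
cv2.imwrite('pics/s6.png',cv2.resize(im[130:330,250:430],None,fx=3,fy=3,interpolation=cv2.INTER_CUBIC))
E
```

```text
clock: 6.45
tool_pos: [0.6436, 0.0951, 0.092]
eef_rot: [0.625, 0.75, -0.166, -0.139]
ft_force: [0.4, -0.3, -2.8]
width: 0.157
foot [0.6346 0.0947 0.0089] ypr deg [10.3611  0.0017 -0.038 ] tray-local [np.float64(86.8), np.float64(73.8)] F [ 0.4 -0.3 -2.8] M [ 0.13 -0.72  0.02] w 0.157 t 6.45
down offset [ 0.054 -0.01   0.029] turn [-0.     0.004 -0.003]
0 offset [ 0.053 -1.959  0.937] turn [-0.     0.004 -0.003]
-0.03 offset [ 0.052 -2.638  1.254] turn [-0.     0.004 -0.003]
-0.052 offset [ 0.052 -3.137  1.486] turn [-0.     0.004 -0.003]
-0.061 offset [ 0.052 -3.341  1.581] turn [-0.     0.004 -0.003]
```

View pics/s6.png

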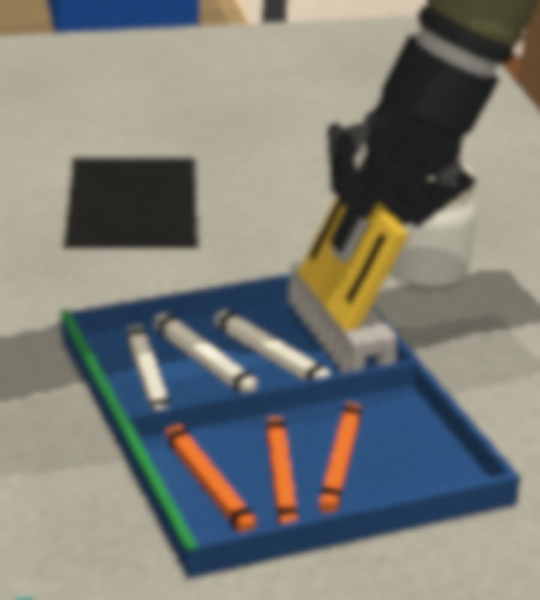

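```bash
python3 -m inch '[{"offset":[0.02,-0.1,0.05],"turn":[0,0,0]},{"offset":[0.05,-0.25,0.12],"turn":[0,0,0]},{"offset":[0.05,-0.4,0.19],"turn":[0,0,0]},{"offset":[0.05,-0.55,0.26],"turn":[0,0,0]},{"offset":[0.05,-0.7,0.335],"turn":[0,0,0]},{"offset":[0.05,-0.85,0.407],"turn":[0,0,0]},{"offset":[0.05,-1.0,0.48],"turn":[0,0,0]},{"offset":[0.05,-1.15,0.55],"turn":[0,0,0]},{"offset":[0.05,-1.3,0.622],"turn":[0,0,0]},{"offset":[0.05,-1.45,0.694],"turn":[0,0,0]}]'
python3 - <<'E'
from plan import *
foot_now()
for x in(0,-.03,-.052,-.061): goto(x,.076,.008,say=str(x))
d=grab('side','side7');im=d['image'][:,:,::-1]
cv2.imwrite('pics/s7.png',cv2.resize(im[130:330,250:430],None,fx=3,fy=3,interpolation=cv2.INTER_CUBIC))
E
```

```text
clock: 7.5
tool_pos: [0.5791, 0.0853, 0.0908]
eef_rot: [0.625, 0.75, -0.166, -0.139]
ft_force: [0.4, -0.4, -2.8]
width: 0.15
foot [0.5701 0.085  0.0077] ypr deg [10.3658  0.0548 -0.0351] tray-local [np.float64(21.6), np.float64(75.9)] F [ 0.4 -0.4 -2.8] M [ 0.16 -0.79 -0.05] w 0.15 t 7.5
0 offset [ 0.002 -0.494  0.223] turn [-0.007  0.004 -0.002]
-0.03 offset [ 0.002 -1.173  0.54 ] turn [-0.007  0.004 -0.002]
-0.052 offset [ 0.002 -1.672  0.773] turn [-0.007  0.004 -0.002]
-0.061 offset [ 0.002 -1.876  0.868] turn [-0.007  0.004 -0.002]
```

View pics/s7.png

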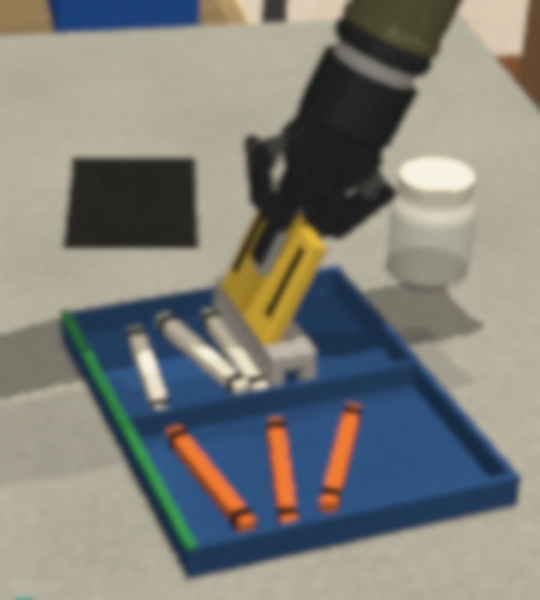

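```bash
python3 -m inch '[{"offset":[0,-0.1,0.045],"turn":[0,0,0]},{"offset":[0,-0.21,0.095],"turn":[0,0,0]},{"offset":[0,-0.32,0.145],"turn":[0,0,0]},{"offset":[0,-0.43,0.195],"turn":[0,0,0]},{"offset":[0,-0.54,0.245],"turn":[0,0,0]},{"offset":[0,-0.65,0.297],"turn":[0,0,0]},{"offset":[0,-0.76,0.347],"turn":[0,0,0]},{"offset":[0,-0.87,0.4],"turn":[0,0,0]},{"offset":[0,-0.98,0.45],"turn":[0,0,0]},{"offset":[0,-1.1,0.505],"turn":[0,0,0]}]'
python3 - <<'E'
from plan import *
foot_now()
for x in(-.03,-.052,-.061,-.065): goto(x,.076,.008,say=str(x))
d=grab('side','side8');im=d['image'][:,:,::-1]
cv2.imwrite('pics/s8.png',cv2.resize(im[130:330,250:430],None,fx=3,fy=3,interpolation=cv2.INTER_CUBIC))
E
```

```text
clock: 8.55
tool_pos: [0.5316, 0.0767, 0.0911]
eef_rot: [0.625, 0.75, -0.166, -0.139]
ft_force: [0.8, 0.7, -4.3]
width: 0.154
foot [0.5226 0.0764 0.008 ] ypr deg [10.3634  0.0598 -0.0329] tray-local [np.float64(-26.7), np.float64(75.9)] F [ 0.8  0.7 -4.3] M [ 0.19 -0.85 -0.02] w 0.154 t 8.55
-0.03 offset [ 0.001 -0.076  0.035] turn [-0.007  0.003 -0.003]
-0.052 offset [ 0.001 -0.575  0.268] turn [-0.007  0.003 -0.003]
-0.061 offset [ 0.    -0.779  0.363] turn [-0.007  0.003 -0.003]
-0.065 offset [ 0.    -0.869  0.406] turn [-0.007  0.003 -0.003]
```

View pics/s8.png

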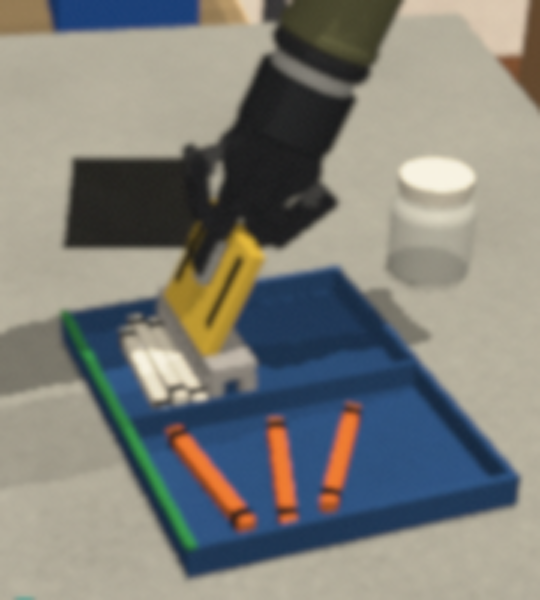

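```bash
python3 -m inch '[{"offset":[0,-0.08,0.035],"turn":[0,0,0]},{"offset":[0,-0.16,0.073],"turn":[0,0,0]},{"offset":[0,-0.24,0.11],"turn":[0,0,0]},{"offset":[0,-0.31,0.145],"turn":[0,0,0]},{"offset":[0,-0.38,0.177],"turn":[0,0,0]},{"offset":[0,-0.45,0.21],"turn":[0,0,0]},{"offset":[0,-0.52,0.243],"turn":[0,0,0]},{"offset":[0,-0.58,0.27],"turn":[0,0,0]},{"offset":[0,-0.64,0.298],"turn":[0,0,0]},{"offset":[0,-0.68,0.317],"turn":[0,0,0]}]'
python3 - <<'E'
from plan import *
foot_now()
for x in(-.061,-.065): goto(x,.076,.008,say=str(x))
d=grab('side','side9');im=d['image'][:,:,::-1]
cv2.imwrite('pics/s9.png',cv2.resize(im[190:290,260:360],None,fx=6,fy=6,interpolation=cv2.INTER_CUBIC))
E
```

```text
clock: 9.6
tool_pos: [0.5021, 0.0713, 0.0911]
eef_rot: [0.625, 0.75, -0.167, -0.139]
ft_force: [-0.3, 0.7, -3.3]
width: 0.159
foot [0.493  0.0709 0.008 ] ypr deg [10.3648  0.0878 -0.034 ] tray-local [np.float64(-56.8), np.float64(75.9)] F [-0.3  0.7 -3.3] M [ 0.15 -0.89 -0.02] w 0.159 t 9.6
-0.061 offset [ 0.001 -0.098  0.047] turn [-0.011  0.004 -0.002]
-0.065 offset [ 0.001 -0.189  0.089] turn [-0.011  0.004 -0.002]
```

View pics/s9.png

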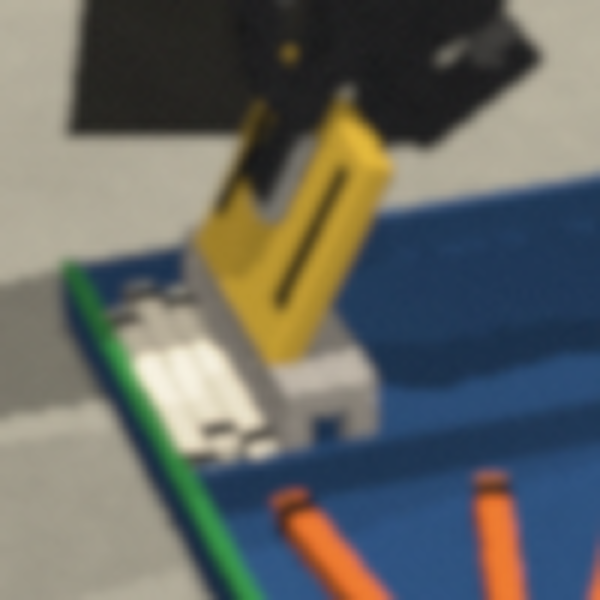

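```bash
python3 -m inch '[{"offset":[0,-0.02,0.01],"turn":[0,0,0]},{"offset":[0,-0.04,0.02],"turn":[0,0,0]},{"offset":[0,-0.06,0.03],"turn":[0,0,0]},{"offset":[0,-0.08,0.04],"turn":[0,0,0]},{"offset":[0,-0.1,0.05],"turn":[0,0,0]},{"offset":[0,-0.1,0.05],"turn":[0,0,0]}]'
python3 - <<'E'
from plan import *
foot_now()
E
```

```text
clock: 10.25
tool_pos: [0.498, 0.0706, 0.091]
eef_rot: [0.625, 0.75, -0.167, -0.139]
ft_force: [0.5, 0.3, -2.8]
width: 0.155
foot [0.4889 0.0702 0.0079] ypr deg [10.3698  0.0684 -0.0304] tray-local [np.float64(-60.9), np.float64(76.0)] F [ 0.5  0.3 -2.8] M [ 0.14 -0.9  -0.01] w 0.155 t 10.25
```

```bash
python3 -m inch '[{"offset":[0,-0.015,0.007],"turn":[0,0,0]},{"offset":[0,-0.03,0.014],"turn":[0,0,0]},{"offset":[0,-0.045,0.021],"turn":[0,0,0]},{"offset":[0,-0.06,0.028],"turn":[0,0,0]},{"offset":[0,-0.06,0.028],"turn":[0,0,0]}]'
python3 - <<'E'
from plan import *
foot_now()
d=grab('side','side10');im=d['image'][:,:,::-1]
cv2.imwrite('pics/s10.png',cv2.resize(im[210:270,265:325],None,fx=9,fy=9,interpolation=cv2.INTER_CUBIC))
E
```

```text
clock: 10.75
tool_pos: [0.4972, 0.0706, 0.0912]
eef_rot: [0.625, 0.75, -0.165, -0.138]
ft_force: [4.4, 2.1, -0.7]
width: 0.16
foot [0.4884 0.0703 0.008 ] ypr deg [10.3911 -0.1787 -0.016 ] tray-local [np.float64(-61.3), np.float64(76.1)] F [ 4.4  2.1 -0.7] M [ 0.46 -1.85  0.11] w 0.16 t 10.75
```

View pics/s10.png

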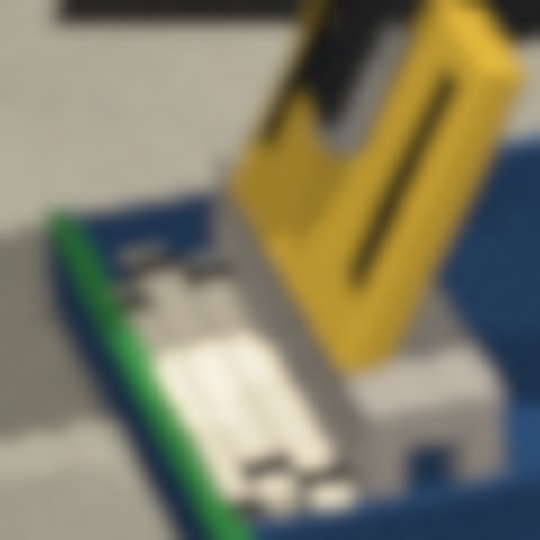

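```bash
python3 -m inch '[{"offset":[0,-0.03,0.012],"turn":[0,0,0]},{"offset":[0,-0.03,0.012],"turn":[0,0,0]},{"offset":[0,0.1,-0.05],"turn":[0,0,0]},{"offset":[0,0.3,-0.14],"turn":[0,0,0]},{"offset":[0,0.6,-0.28],"turn":[0,0,0]},{"offset":[0,0.9,-0.42],"turn":[0,0,0]},{"offset":[0,0.9,-0.42],"turn":[0,0,0]}]'
python3 - <<'E'
from plan import *
foot_now();goto(-.02,.076,.07,say='up'); goto(.086,-.076,.07,say='orange'); goto(.086,-.076,.0085,say='odown')
E
```

```text
clock: 11.5
tool_pos: [0.5353, 0.0773, 0.0904]
eef_rot: [0.625, 0.75, -0.167, -0.139]
ft_force: [0.4, 0.8, -3.1]
width: 0.157
foot [0.5262 0.077  0.0073] ypr deg [10.3526  0.0774 -0.0397] tray-local [np.float64(-23.0), np.float64(75.8)] F [ 0.4  0.8 -3.1] M [ 0.14 -0.73 -0.01] w 0.157 t 11.5
up offset [ 0.002 -0.599 -1.451] turn [-0.01   0.004 -0.004]
orange offset [-3.796  1.803 -2.574] turn [-0.01   0.004 -0.004]
odown offset [-3.796  2.455 -1.181] turn [-0.01   0.004 -0.004]
```

```bash
python3 -m inch '[{"offset":[0,-0.12,-0.29],"turn":[0,0,0]},{"offset":[0,-0.3,-0.75],"turn":[0,0,0]},{"offset":[0,-0.6,-1.45],"turn":[0,0,0]},{"offset":[-0.5,-0.3,-1.6],"turn":[0,0,0]},{"offset":[-1.2,0.15,-1.8],"turn":[0,0,0]},{"offset":[-2.0,0.65,-2.05],"turn":[0,0,0]},{"offset":[-2.8,1.15,-2.27],"turn":[0,0,0]},{"offset":[-3.5,1.6,-2.48],"turn":[0,0,0]},{"offset":[-3.8,1.8,-2.57],"turn":[0,0,0]},{"offset":[-3.8,1.8,-2.57],"turn":[0,0,0]}]'
python3 -m inch '[{"offset":[0,0,0],"turn":[0,0,0]},{"offset":[0,0,0],"turn":[0,0,0]}]'
python3 - <<'E'
from plan import *
foot_now(); goto(.086,-.076,.07,say='orange'); goto(.086,-.076,.008,say='odown')
for n in('top','side'):
  d=grab(n,n+'11')
  im=d['image'][:,:,::-1]; c=(235,130,395,280) if n=='top' else (250,110,430,330)
  k=4 if n=='top' else 2.7
  cv2.imwrite('pics/%s11c.png'%n,cv2.resize(im[c[1]:c[3],c[0]:c[2]],None,fx=k,fy=k,interpolation=cv2.INTER_CUBIC))
E
```

```text
clock: 12.5
tool_pos: [0.6684, -0.0561, 0.1536]
eef_rot: [0.627, 0.748, -0.168, -0.139]
ft_force: [-0.1, -0.3, -3.0]
width: 0.158
clock: 12.7
tool_pos: [0.6676, -0.051, 0.1539]
eef_rot: [0.624, 0.75, -0.167, -0.14]
ft_force: [-0.3, -0.1, -4.1]
width: 0.155
foot [ 0.6584 -0.0512  0.0709] ypr deg [10.4391  0.1699  0.0854] tray-local [np.float64(83.9), np.float64(-74.1)] F [-0.3 -0.1 -4.1] M [ 0.2  -0.75  0.04] w 0.155 t 12.7
orange offset [-0.046  0.051 -0.001] turn [-0.021 -0.006  0.012]
odown offset [-0.049  0.709  1.402] turn [-0.021 -0.006  0.012]
```

View pics/top11c.png

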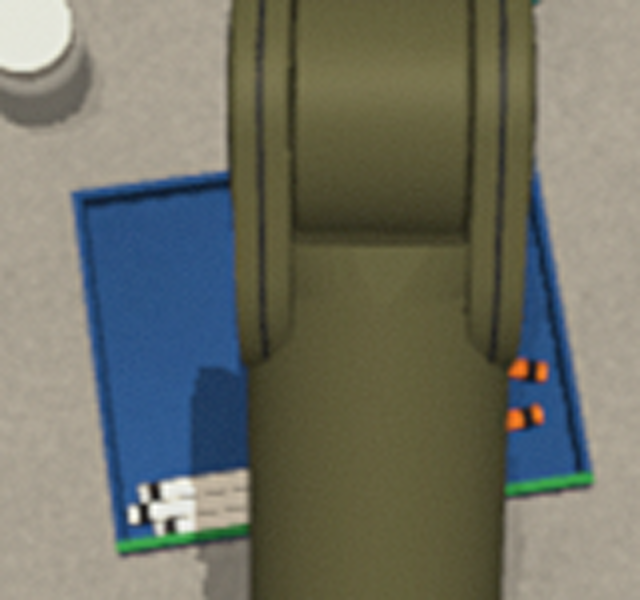

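View pics/side11c.png

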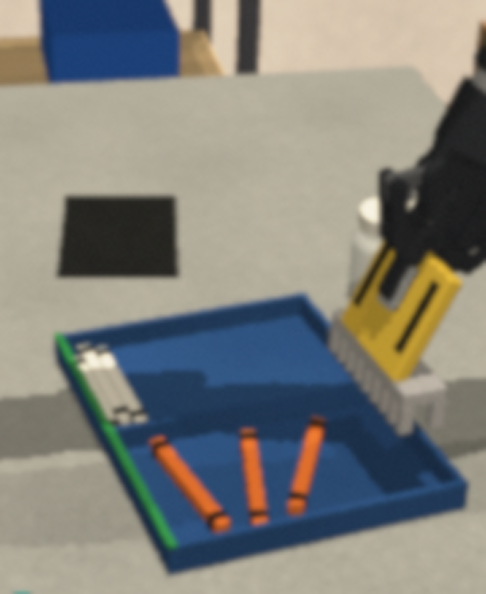

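White rods lie as a tight row against the green wall (top crop (130–248, 470–535)). Lowering into the orange bay.

```bash
python3 -m inch '[{"offset":[-0.04,0.1,0.15],"turn":[0,0,0]},{"offset":[-0.05,0.25,0.43],"turn":[0,0,0]},{"offset":[-0.05,0.4,0.75],"turn":[0,0,0]},{"offset":[-0.05,0.53,1.02],"turn":[0,0,0]},{"offset":[-0.05,0.63,1.23],"turn":[0,0,0]},{"offset":[-0.05,0.69,1.36],"turn":[0,0,0]},{"offset":[-0.05,0.71,1.4],"turn":[0,0,0]},{"offset":[-0.05,0.71,1.4],"turn":[0,0,0]},{"offset":[-0.05,0.71,1.4],"turn":[0,0,0]}]'
python3 - <<'E'
from plan import *
foot_now(); 
for x in(.086,0,-.03,-.052,-.061): goto(x,-.076,.008,say=str(x))
d=grab('side','side12');im=d['image'][:,:,::-1]
cv2.imwrite('pics/s12.png',cv2.resize(im[130:330,250:430],None,fx=3,fy=3,interpolation=cv2.INTER_CUBIC))
E
```

```text
clock: 13.7
tool_pos: [0.6715, -0.0545, 0.0914]
eef_rot: [0.625, 0.75, -0.166, -0.138]
ft_force: [0.5, -0.5, -2.8]
width: 0.157
foot [ 0.6625 -0.0548  0.0083] ypr deg [10.3615  0.01   -0.0528] tray-local [np.float64(87.4), np.float64(-78.3)] F [ 0.5 -0.5 -2.8] M [ 0.1  -0.78 -0.03] w 0.157 t 13.7
0.086 offset [ 0.057 -0.028  0.022] turn [-0.001  0.006 -0.004]
0 offset [ 0.056 -1.976  0.931] turn [-0.001  0.006 -0.004]
-0.03 offset [ 0.055 -2.656  1.248] turn [-0.001  0.006 -0.004]
-0.052 offset [ 0.055 -3.155  1.48 ] turn [-0.001  0.006 -0.004]
-0.061 offset [ 0.055 -3.359  1.575] turn [-0.001  0.006 -0.004]
```

View pics/s12.png

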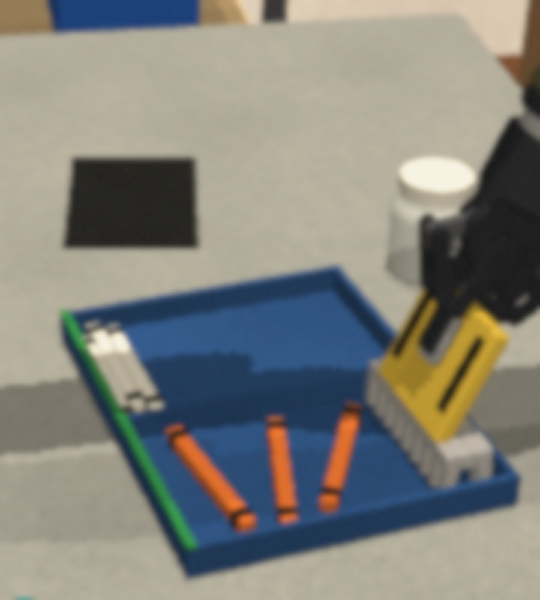

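```bash
python3 -m inch '[{"offset":[0.02,-0.1,0.05],"turn":[0,0,0]},{"offset":[0.05,-0.25,0.12],"turn":[0,0,0]},{"offset":[0.05,-0.4,0.19],"turn":[0,0,0]},{"offset":[0.05,-0.55,0.26],"turn":[0,0,0]},{"offset":[0.05,-0.7,0.332],"turn":[0,0,0]},{"offset":[0.05,-0.85,0.404],"turn":[0,0,0]},{"offset":[0.05,-1.0,0.475],"turn":[0,0,0]},{"offset":[0.05,-1.15,0.546],"turn":[0,0,0]},{"offset":[0.05,-1.3,0.617],"turn":[0,0,0]},{"offset":[0.05,-1.45,0.688],"turn":[0,0,0]}]'
python3 - <<'E'
from plan import *
foot_now(); 
for x in(0,-.03,-.052,-.061): goto(x,-.076,.008,say=str(x))
d=grab('side','side13');im=d['image'][:,:,::-1]
cv2.imwrite('pics/s13.png',cv2.resize(im[130:330,250:430],None,fx=3,fy=3,interpolation=cv2.INTER_CUBIC))
E
```

```text
clock: 14.75
tool_pos: [0.6071, -0.064, 0.0905]
eef_rot: [0.625, 0.75, -0.166, -0.139]
ft_force: [0.8, -0.1, -3.5]
width: 0.157
foot [ 0.5981 -0.0643  0.0074] ypr deg [10.3679  0.0604 -0.0334] tray-local [np.float64(22.2), np.float64(-76.1)] F [ 0.8 -0.1 -3.5] M [ 0.13 -0.85 -0.03] w 0.157 t 14.75
0 offset [ 0.001 -0.512  0.223] turn [-0.008  0.004 -0.002]
-0.03 offset [ 0.001 -1.192  0.541] turn [-0.008  0.004 -0.002]
-0.052 offset [ 0.001 -1.69   0.774] turn [-0.008  0.004 -0.002]
-0.061 offset [ 0.    -1.894  0.869] turn [-0.008  0.004 -0.002]
```

View pics/s13.png

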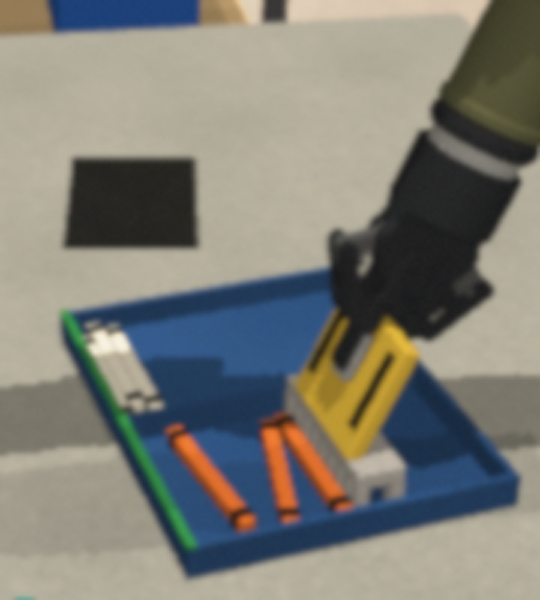

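```bash
python3 -m inch '[{"offset":[0,-0.1,0.045],"turn":[0,0,0]},{"offset":[0,-0.21,0.094],"turn":[0,0,0]},{"offset":[0,-0.32,0.143],"turn":[0,0,0]},{"offset":[0,-0.43,0.192],"turn":[0,0,0]},{"offset":[0,-0.54,0.242],"turn":[0,0,0]},{"offset":[0,-0.65,0.292],"turn":[0,0,0]},{"offset":[0,-0.76,0.342],"turn":[0,0,0]},{"offset":[0,-0.87,0.395],"turn":[0,0,0]},{"offset":[0,-0.98,0.445],"turn":[0,0,0]},{"offset":[0,-1.1,0.5],"turn":[0,0,0]}]'
python3 - <<'E'
from plan import *
foot_now(); 
for x in(-.03,-.052,-.061): goto(x,-.076,.008,say=str(x))
d=grab('side','side14');im=d['image'][:,:,::-1]
cv2.imwrite('pics/s14.png',cv2.resize(im[130:330,250:430],None,fx=3,fy=3,interpolation=cv2.INTER_CUBIC))
E
```

```text
clock: 15.8
tool_pos: [0.5597, -0.0727, 0.091]
eef_rot: [0.625, 0.75, -0.167, -0.139]
ft_force: [0.6, 0.2, -3.4]
width: 0.152
foot [ 0.5507 -0.073   0.0079] ypr deg [10.37    0.0611 -0.0344] tray-local [np.float64(-25.9), np.float64(-76.1)] F [ 0.6  0.2 -3.4] M [ 0.17 -0.83 -0.04] w 0.152 t 15.8
-0.03 offset [ 0.001 -0.095  0.042] turn [-0.008  0.004 -0.002]
-0.052 offset [ 0.001 -0.593  0.275] turn [-0.008  0.004 -0.002]
-0.061 offset [ 0.001 -0.797  0.37 ] turn [-0.008  0.004 -0.002]
```

View pics/s14.png

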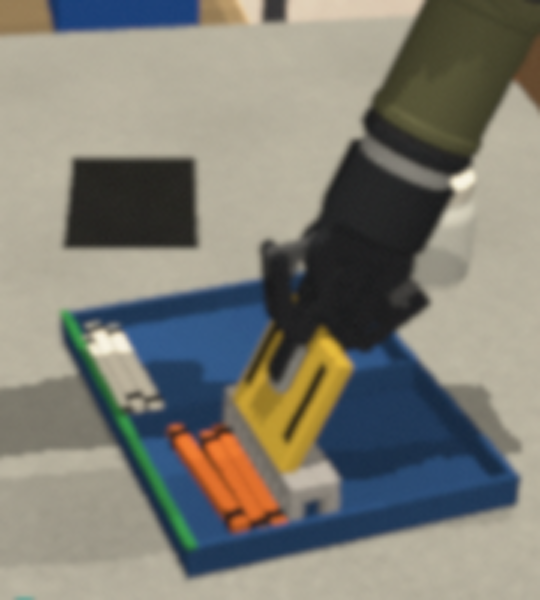

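```bash
python3 -m inch '[{"offset":[0,-0.08,0.037],"turn":[0,0,0]},{"offset":[0,-0.16,0.074],"turn":[0,0,0]},{"offset":[0,-0.24,0.111],"turn":[0,0,0]},{"offset":[0,-0.31,0.144],"turn":[0,0,0]},{"offset":[0,-0.38,0.177],"turn":[0,0,0]},{"offset":[0,-0.45,0.209],"turn":[0,0,0]},{"offset":[0,-0.52,0.242],"turn":[0,0,0]},{"offset":[0,-0.58,0.27],"turn":[0,0,0]},{"offset":[0,-0.64,0.298],"turn":[0,0,0]},{"offset":[0,-0.69,0.321],"turn":[0,0,0]}]'
python3 -m inch '[{"offset":[0,-0.025,0.012],"turn":[0,0,0]},{"offset":[0,-0.05,0.024],"turn":[0,0,0]},{"offset":[0,-0.075,0.036],"turn":[0,0,0]},{"offset":[0,-0.1,0.048],"turn":[0,0,0]},{"offset":[0,-0.1,0.048],"turn":[0,0,0]}]'
python3 - <<'E'
from plan import *
foot_now(); 
for x in(-.061,): goto(x,-.076,.008,say=str(x))
d=grab('side','side15');im=d['image'][:,:,::-1]
cv2.imwrite('pics/s15.png',cv2.resize(im[200:330,250:380],None,fx=4.5,fy=4.5,interpolation=cv2.INTER_CUBIC))
E
```

```text
clock: 16.85
tool_pos: [0.5298, -0.0782, 0.0911]
eef_rot: [0.625, 0.75, -0.167, -0.139]
ft_force: [0.4, -0.3, -3.7]
width: 0.156
clock: 17.35
tool_pos: [0.5255, -0.079, 0.091]
eef_rot: [0.625, 0.75, -0.167, -0.139]
ft_force: [0.1, -0.3, -3.1]
width: 0.156
foot [ 0.5164 -0.0793  0.008 ] ypr deg [10.3631  0.0929 -0.0352] tray-local [np.float64(-60.8), np.float64(-76.1)] F [ 0.1 -0.3 -3.1] M [ 0.18 -0.82 -0.05] w 0.156 t 17.35
-0.061 offset [ 0.002 -0.009  0.002] turn [-0.012  0.004 -0.003]
```

View pics/s15.png

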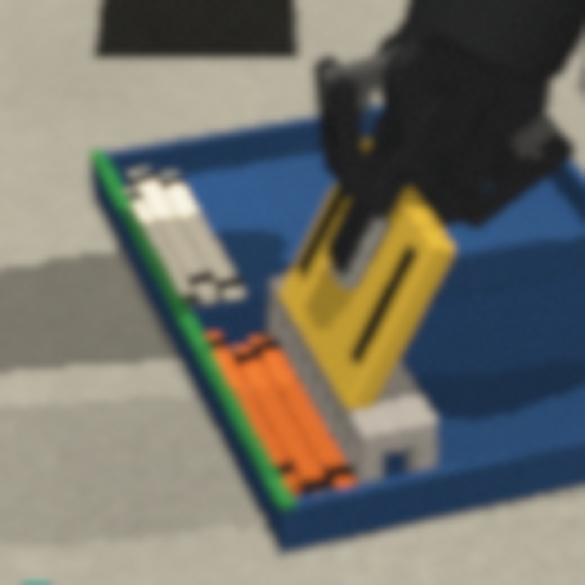

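```bash
python3 -m inch '[{"offset":[0,-0.015,0.007],"turn":[0,0,0]},{"offset":[0,-0.03,0.014],"turn":[0,0,0]},{"offset":[0,-0.045,0.021],"turn":[0,0,0]},{"offset":[0,-0.06,0.028],"turn":[0,0,0]},{"offset":[0,-0.06,0.028],"turn":[0,0,0]}]'
python3 - <<'E'
from plan import *
foot_now();
E
```

```text
clock: 17.9
tool_pos: [0.5246, -0.0789, 0.0911]
eef_rot: [0.625, 0.75, -0.165, -0.138]
ft_force: [5.6, 1.5, -2.2]
width: 0.156
foot [ 0.5158 -0.0792  0.008 ] ypr deg [10.4041 -0.1311 -0.0311] tray-local [np.float64(-61.3), np.float64(-75.9)] F [ 5.6  1.5 -2.2] M [ 0.44 -1.81  0.16] w 0.156 t 17.9
```

Contact at 5.8 N at the same place (−61.3 mm) as in the white bay. I'll press slightly more, then back off and lift.

```bash
python3 -m inch '[{"offset":[0,-0.03,0.012],"turn":[0,0,0]},{"offset":[0,-0.03,0.012],"turn":[0,0,0]},{"offset":[0,0.1,-0.05],"turn":[0,0,0]},{"offset":[0,0.3,-0.14],"turn":[0,0,0]},{"offset":[0,0.6,-0.28],"turn":[0,0,0]},{"offset":[0,0.6,-0.28],"turn":[0,0,0]},{"offset":[0,0.35,-0.9],"turn":[0,0,0]},{"offset":[0,0.0,-1.7],"turn":[0,0,0]},{"offset":[0,-0.2,-2.1],"turn":[0,0,0]},{"offset":[0,-0.2,-2.1],"turn":[0,0,0]}]'
python3 - <<'E'
from plan import *
foot_now(); goto(0,0,0,yaw=YAW0,world=[.506,.3657,.09],say='abovemat'); goto(0,0,0,yaw=-.145,world=[.506,.3657,.09],say='abovemat')
for n in('top','side'):
  d=grab(n,n+'16')
  im=d['image'][:,:,::-1]; c=(235,140,395,280) if n=='top' else (255,200,375,330)
  k=4 if n=='top' else 4.5
  cv2.imwrite('pics/%s16c.png'%n,cv2.resize(im[c[1]:c[3],c[0]:c[2]],None,fx=k,fy=k,interpolation=cv2.INTER_CUBIC))
E
```

```text
clock: 18.9
tool_pos: [0.5514, -0.075, 0.1726]
eef_rot: [0.626, 0.75, -0.166, -0.138]
ft_force: [0.8, -0.0, -3.9]
width: 0.156
foot [ 0.5425 -0.0754  0.0895] ypr deg [10.3171 -0.0609 -0.1171] tray-local [np.float64(-34.4), np.float64(-77.0)] F [ 0.8 -0.  -3.9] M [ 0.14 -0.83 -0.01] w 0.156 t 18.9
abovemat offset [10.937  0.942 -0.468] turn [0.008 1.036 2.192]
abovemat offset [10.94   0.943 -0.469] turn [0.008 0.995 2.105]
```

View pics/side16c.png

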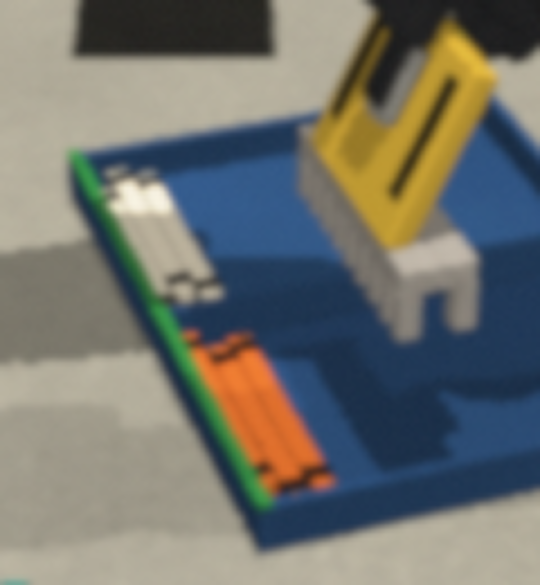

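View pics/top16c.png

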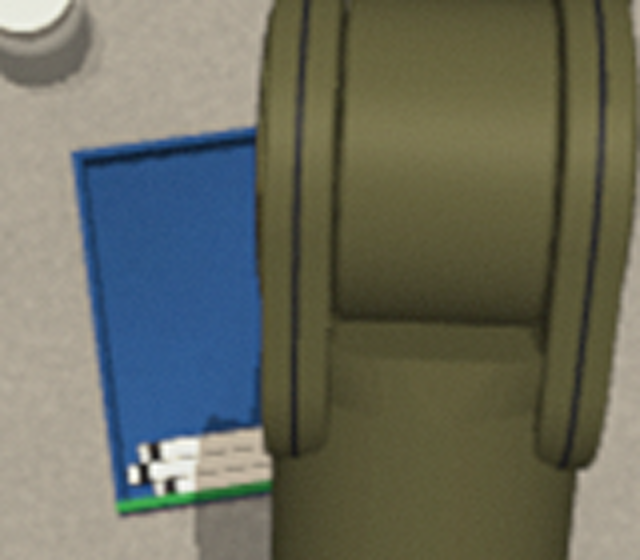

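```bash
python3 -m inch '[{"offset":[0.5,0.04,-0.02],"turn":[0,0.05,0.1]},{"offset":[1.4,0.12,-0.06],"turn":[0,0.13,0.27]},{"offset":[2.4,0.2,-0.1],"turn":[0,0.22,0.46]},{"offset":[3.4,0.29,-0.15],"turn":[0,0.31,0.65]},{"offset":[4.4,0.38,-0.19],"turn":[0,0.4,0.85]},{"offset":[5.4,0.46,-0.23],"turn":[0,0.49,1.04]},{"offset":[6.4,0.55,-0.27],"turn":[0,0.58,1.23]},{"offset":[7.4,0.64,-0.32],"turn":[0,0.67,1.42]},{"offset":[8.4,0.72,-0.36],"turn":[0,0.76,1.62]},{"offset":[9.2,0.79,-0.39],"turn":[0,0.84,1.77]}]'
python3 - <<'E'
from plan import *
foot_now(); goto(0,0,0,yaw=-.145,world=[.505,.3657,.09],say='abovemat')
E
```

```text
clock: 20.0
tool_pos: [0.5173, 0.2961, 0.1692]
eef_rot: [0.721, 0.657, -0.148, -0.162]
ft_force: [0.3, 0.2, -3.3]
width: 0.149
foot [0.5081 0.2983 0.0861] ypr deg [-5.2717  0.338  -0.0336] tray-local [np.float64(-1.0), np.float64(296.8)] F [ 0.3  0.2 -3.3] M [-0.04 -0.82 -0.05] w 0.149 t 20.0
abovemat offset [ 1.658 -0.265  0.018] turn [-0.042  0.165  0.342]
```

```bash
python3 -m inch '[{"offset":[0.6,-0.09,0],"turn":[0,0.06,0.12]},{"offset":[1.1,-0.17,0.01],"turn":[0,0.11,0.24]},{"offset":[1.5,-0.24,0.02],"turn":[0,0.15,0.32]},{"offset":[1.66,-0.265,0.02],"turn":[0,0.165,0.34]},{"offset":[1.66,-0.265,0.02],"turn":[0,0.165,0.34]},{"offset":[1.66,-0.265,0.02],"turn":[0,0.165,0.34]},{"offset":[1.66,-0.265,0.02],"turn":[0,0.165,0.34]}]'
python3 - <<'E'
from plan import *
foot_now(); goto(0,0,0,yaw=-.145,world=[.505,.3657,.09],say='abovemat')
goto(0,0,0,yaw=-.145,world=[.505,.3657,.006],say='low')
E
```

```text
clock: 20.7
tool_pos: [0.5164, 0.3593, 0.1749]
eef_rot: [0.739, 0.638, -0.141, -0.164]
ft_force: [0.4, -0.5, -2.3]
width: 0.154
foot [0.5077 0.362  0.0918] ypr deg [-8.4287  0.0754 -0.0023] tray-local [np.float64(10.1), np.float64(359.5)] F [ 0.4 -0.5 -2.3] M [-0.21 -0.77  0.02] w 0.154 t 20.7
abovemat offset [ 0.083 -0.056  0.076] turn [-0.009 -0.006 -0.014]
low offset [0.082 0.834 1.979] turn [-0.009 -0.006 -0.014]
```

```bash
python3 -m inch '[{"offset":[0.04,0.08,0.25],"turn":[0,0,0]},{"offset":[0.08,0.25,0.6],"turn":[0,0,0]},{"offset":[0.08,0.42,1.0],"turn":[0,0,0]},{"offset":[0.08,0.56,1.3],"turn":[0,0,0]},{"offset":[0.08,0.67,1.58],"turn":[0,0,0]},{"offset":[0.08,0.75,1.78],"turn":[0,0,0]},{"offset":[0.08,0.81,1.91],"turn":[0,0,0]},{"offset":[0.08,0.834,1.98],"turn":[0,0,0]},{"offset":[0.08,0.834,1.98],"turn":[0,0,0]},{"offset":[0.08,0.834,1.98],"turn":[0,0,0]}]'
python3 - <<'E'
from plan import *
foot_now(); 
goto(0,0,0,yaw=-.145,world=[.505,.3657,.003],say='touch')
d=grab('side','side17');im=d['image'][:,:,::-1]
cv2.imwrite('pics/s17.png',cv2.resize(im[100:240,240:380],None,fx=4,fy=4,interpolation=cv2.INTER_CUBIC))
E
```

```text
clock: 21.7
tool_pos: [0.5133, 0.3651, 0.0898]
eef_rot: [0.738, 0.638, -0.141, -0.165]
ft_force: [-0.2, 0.5, -3.4]
width: 0.157
foot [0.5047 0.368  0.0067] ypr deg [-8.3303  0.0496  0.1355] tray-local [np.float64(8.2), np.float64(366.0)] F [-0.2  0.5 -3.4] M [-0.12 -0.79 -0.01] w 0.157 t 21.7
touch offset [-0.05   0.052  0.077] turn [-0.006 -0.017  0.005]
```

View pics/s17.png

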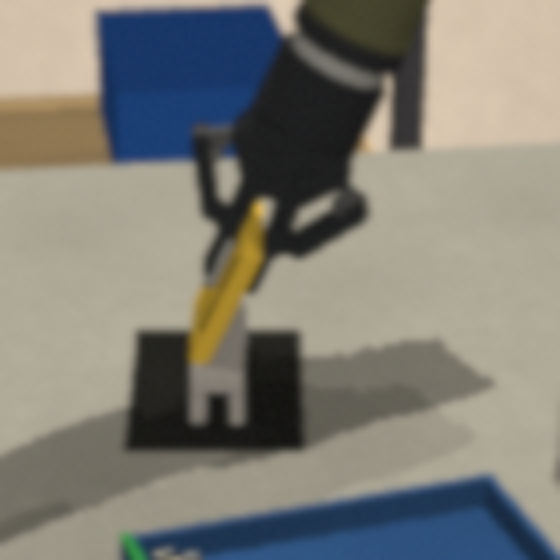

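Rake is about 3.5 mm above the mat and well within it. Lowering the last bit slowly.

```bash
python3 -m inch '[{"offset":[-0.02,0.01,0.02],"turn":[0,0,0]},{"offset":[-0.04,0.02,0.04],"turn":[0,0,0]},{"offset":[-0.04,0.035,0.065],"turn":[0,0,0]},{"offset":[-0.04,0.045,0.085],"turn":[0,0,0]},{"offset":[-0.04,0.045,0.085],"turn":[0,0,0]},{"offset":[-0.04,0.045,0.085],"turn":[0,0,0]}]'
python3 - <<'E'
from plan import *
foot_now(); goto(0,0,0,yaw=-.145,world=[.505,.3657,.003],say='touch')
E
```

```text
clock: 22.35
tool_pos: [0.5131, 0.3635, 0.0862]
eef_rot: [0.738, 0.638, -0.141, -0.165]
ft_force: [-0.0, -0.1, 3.7]
width: 0.156
foot [0.5044 0.3663 0.0031] ypr deg [-8.3337  0.0903  0.1221] tray-local [np.float64(7.6), np.float64(364.4)] F [-0.  -0.1  3.7] M [-0.47 -0.09  0.08] w 0.156 t 22.35
touch offset [-0.008  0.014 -0.005] turn [-0.011 -0.015  0.003]
```

```bash
python3 -m inch '[{"offset":[0,0,0],"turn":[0,0,0]},{"offset":[0,0,0],"turn":[0,0,0]},{"offset":[0,0,0],"turn":[0,0,0]},{"offset":[0,0,0],"turn":[0,0,0]},{"offset":[0,0,0],"turn":[0,0,0]},{"offset":[0,0,0],"turn":[0,0,0]}]' 60
python3 - <<'E'
from plan import *
foot_now()
d=grab('side','side18');im=d['image'][:,:,::-1]
cv2.imwrite('pics/s18.png',cv2.resize(im[100:240,240:380],None,fx=4,fy=4,interpolation=cv2.INTER_CUBIC))
E
```

```text
clock: 22.95
tool_pos: [0.5129, 0.3633, 0.0853]
eef_rot: [0.738, 0.638, -0.141, -0.165]
ft_force: [0.1, 1.0, 0.3]
width: 0.701
foot [0.5042 0.3661 0.0023] ypr deg [-8.331   0.0958  0.0932] tray-local [np.float64(7.4), np.float64(364.2)] F [0.1 1.  0.3] M [-0.05 -0.46 -0.02] w 0.701 t 22.95
```

View pics/s18.png

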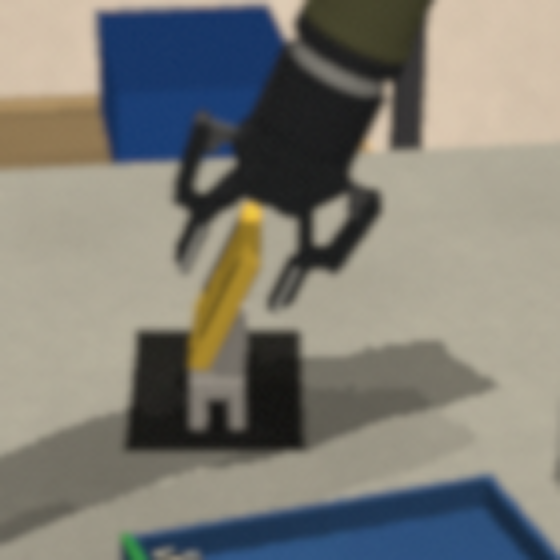

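```bash
python3 -m inch '[{"offset":[0,0,-0.3],"turn":[0,0,0]},{"offset":[0,0,-0.8],"turn":[0,0,0]},{"offset":[0,0,-1.5],"turn":[0,0,0]},{"offset":[0,0,-2.3],"turn":[0,0,0]},{"offset":[0,0,-3.2],"turn":[0,0,0]},{"offset":[0,0,-4.0],"turn":[0,0,0]},{"offset":[1,-0.5,-4.2],"turn":[0,0,0]},{"offset":[2,-1.5,-4.5],"turn":[0,0,0]},{"offset":[3,-2.5,-4.8],"turn":[0,0,0]},{"offset":[4,-3.5,-5.1],"turn":[0,0,0]}]'
python3 -m inch '[{"offset":[1.2,-0.5,-0.1],"turn":[0,0,0]},{"offset":[2.2,-1.2,-0.2],"turn":[0,0,0]},{"offset":[3,-2,-0.3],"turn":[0,0,0]},{"offset":[3,-3,-0.3],"turn":[0,0,0]},{"offset":[3,-3,-0.3],"turn":[0,0,0]},{"offset":[3,-3,-0.3],"turn":[0,0,0]}]'
python3 - <<'E'
from h import *
grab('top','top19');grab('side','side19')
E
```

```text
clock: 24.0
tool_pos: [0.5057, 0.5101, 0.3207]
eef_rot: [0.739, 0.638, -0.141, -0.165]
ft_force: [0.7, 0.3, 0.6]
width: 0.703
clock: 24.6
tool_pos: [0.4202, 0.6431, 0.3804]
eef_rot: [0.738, 0.639, -0.142, -0.165]
ft_force: [0.7, -0.0, 0.7]
width: 0.702
```

View pics/top19.png

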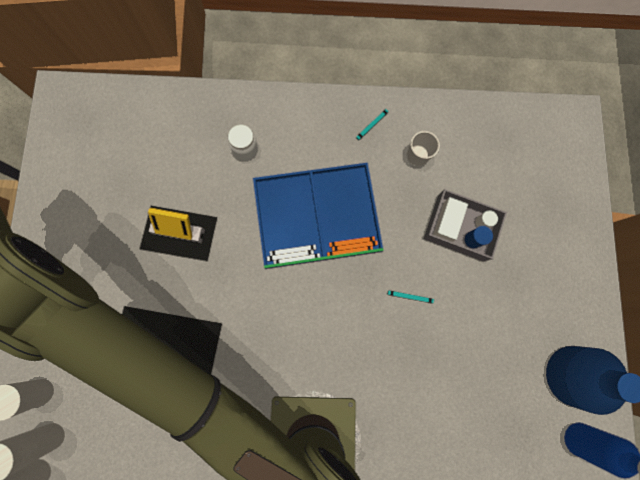

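View pics/side19.png

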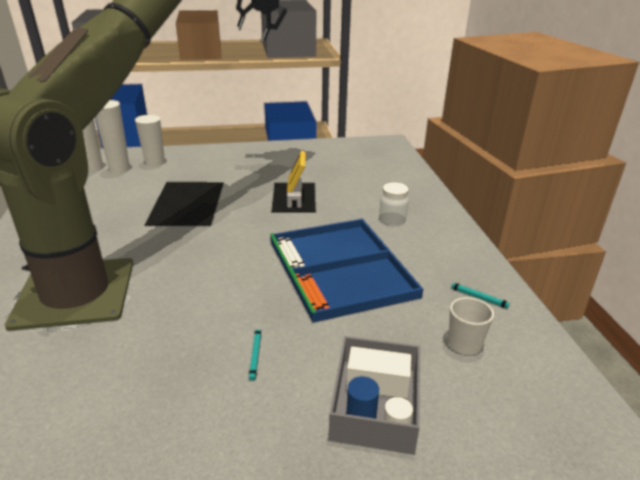

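Run:
```python
from h import *
a=load('top0');b=load('top19')
cv2.imwrite('pics/t20.png',cv2.resize(b['image'][225:275,250:390,::-1],None,fx=5.5,fy=5.5,interpolation=cv2.INTER_CUBIC))
cv2.imwrite('pics/t21.png',cv2.resize(b['image'][195:270,130:230,::-1],None,fx=6,fy=6,interpolation=cv2.INTER_CUBIC))
for n,(x0,y0,x1,y1) in dict(jar=(222,115,262,165),cup=(405,125,445,170),box=(420,185,510,262),turq1=(350,100,395,145),turq2=(380,285,440,310)).items():
    print(n,np.abs(a['image'][y0:y1,x0:x1].astype(int)-b['image'][y0:y1,x0:x1]).max(), np.abs(a['image'][y0:y1,x0:x1].astype(int)-b['image'][y0:y1,x0:x1]).mean())
```

```text
jar 7 1.842
cup 7 1.8322222222222222
box 14 1.866955266955267
turq1 9 1.8495473251028807
turq2 8 1.8902222222222222
```

View pics/t20.png

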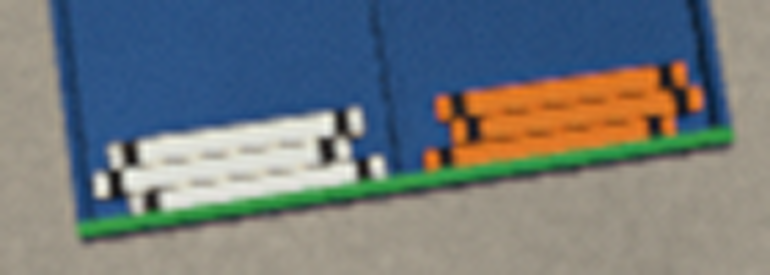

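View pics/t21.png

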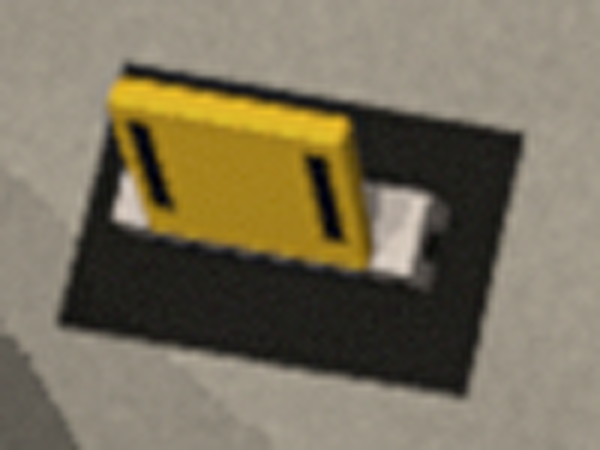

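```bash
python3 -m inch '[{"offset":[0,0,0],"turn":[0,0,0]},{"offset":[0,0,0],"turn":[0,0,0]},{"offset":[0,0,0],"turn":[0,0,0]}]'
python3 - <<'E'
from h import *
print(env.job_done())
E
```

```text
clock: 25.0
tool_pos: [0.4221, 0.6422, 0.3813]
eef_rot: [0.739, 0.638, -0.14, -0.165]
ft_force: [-0.1, 0.2, 0.3]
width: 0.699
the job is handed in; nothing more can be done
None
```

The job is done and handed in at about 25 s. I gripped the rake by its leaning plate and combed the white rods, then the orange ones, against the green wall. Then I stood the rake back on the small mat, let go and moved the arm clear.

**Rods:** The last pictures show three rods of each colour flat, close together and parallel to the green wall, each colour in its own bay. They are staggered a few millimetres lengthwise. In both bays the rake met resistance at the same place, about 5–6 N, where three rods side by side should stop it.

**Rake:** It stands upright on the mat, tines towards the near side. By the arm's reading its head is within about 1° of the mat's long way.

**Bystanders:** The jar, cup, parts box and both turquoise rods look unchanged between the first and last top views, differing only by image noise.

No check failed. The two cameras agreed to about 2 mm on the tray and about 8 mm along the rake's length; later views of the rake over the tray matched the predictions to 2–5 mm. Both are within the clearances used.

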